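# Pack the sample shipping box and seal its lid

### The arm

A 6-joint arm with a two-finger parallel gripper is mounted at the origin on a cart in front of the work surface, level with it; the furniture and walls round the work are solid. World frame = base frame: x ahead of the robot, y to its left, z up, the work surface at z = 0. Lengths are in m, angles in degrees, forces in N, time in s.
With the tool pointing down it reaches from about 0.4 to 0.825 m from the base axis. Payload 7 kg.
Tool frame: the origin (TCP) lies on the front face of the gripper's body, between the roots of the fingers; the fingertips stand 66 mm ahead of it and the grasp point (between the pads) lies 47 mm ahead of it; z points along the fingers, y is the line along which they close (so a half turn about z gives the same grasp; the last joint's range is limited). The gripper opens to 88 mm and grips with 3 to 60 N. Pads are 19 mm wide; open, the fingers measure 130 mm over their backs; the gripper's body (78 mm by 193 mm) begins 47 mm behind the grasp point.
Start: joints at [-55.858, 20.546, 0.682, 0, -70.136, -16.507], TCP at [0.204, -0.643, 0.292] pointing down, gripper open.
Joint ranges: [-176.03, 176.03], [-82.01, 121.73], [-58.28, 71.71], [-173.87, 95.51], [-174.79, -0.11], [-173.66, 173.66]. Speed limits (degrees/s): [136.94, 136.94, 172.46, 180, 180, 180].

### API

Orientations are given as [roll, pitch, yaw] about the fixed x, y, z axes, in that order (R = Rz(yaw) Ry(pitch) Rx(roll)).
In Python, from plant import ctrl gives the robot as it stands.
- The arm moves only by the tool send_rows, never from a script. Its argument "deltas" is a list of rows, each a list of 2 entries, a list of its own where there are three numbers: the shift along the tool's x, y, z each as a share of 800 mm, from -1 to 1, then the turn about the tool's z as a share of 90 degrees, from -1 to 1. A call has exactly 5 rows; each row is the pose to reach, as a shift and turn from the pose commanded when the call began, along the tool's axes at that moment; what a row does not reach only later rows make up. A row lasts 1/12 s, in which the tool goes at most 41.7 mm and 7.16 degrees, less where a joint would pass 70% of its speed; a pose out of reach is approached as far as the arm can. A call with a number of a shift or a turn outside -1 to 1 is refused whole. A call with a gripper value outside its range is refused whole. "gripper" is the opening, from 0 (shut) to 1 (fully open), set as the call begins (left out, the last holds). The fingers move at their own pace and stop on an object; the grip force is fixed at half the most. Time passes only in rows, so rows that repeat a pose let the fingers close, or fill a call up. It gives the time, the measured TCP pose, the force, the opening and the grip force at its end, in the units of the state.
- ctrl.get_obs(): the state, without advancing time (a new reading comes with each control period).
- ctrl.snapshot(name): name is "side" or "top" or "wrist"; returns a dict with "color" (480x640x3 uint8, red, green, blue), "vertical_fov" (degrees; the focal length in pixels is half the picture's height over the tangent of half this angle, whatever the lens; pixels are square), "cx", "cy" (the principal point, pixels), "rvec" (rotation vector, rad) and "tvec" (3), from world to camera coordinates, as OpenCV has them. Camera axes: x right, y down, z forward; pixel columns grow to the right and rows downward; lengths in m; the calibration is good to about 2 mm. A picture is of the moment at which its call begins. There is no depth.
- ctrl.close_job(): hands the job in; it is judged then, once.
Trained networks look in a picture, given as the dict that the camera call returned (one of the last four; its "shot" number tells which), for a name from the list of things; names that differ only in an ending like _2 or _b are one class to them, and where a whole thing is asked for, a point or a joint stands for the part that bears it (a point fixed in the world has none). Each returns a list of dicts, best first, with "conf" (0 to 1); they miss things now and then, are a little off and sometimes report something else, mostly with a low value. They report only what shows in the picture. A call takes as long as a camera call.
- ctrl.boxes_of(picture, thing): "xy" ([column, row] as shares, 0 to 1, of the picture: columns of its width, rows of its height, amid what is visible of it).
- ctrl.cut_out(picture, thing): "pixels" (480x640 bool, what is visible of it) and "xy" ([column, row] as shares, 0 to 1, of the picture: columns of its width, rows of its height, amid what is visible of it).
The state is a dict: "clock": time; "joint_pos": joint angles; "qvel": joint speeds; "tau": joint torques, N m; "tool_pos": TCP position; "orientation": TCP orientation; "force": force on the tool from outside, world axes, zero at the start; "moment": the same for the moment, N m; "opening": finger opening in m; "gripper_force": force on a finger pad.
Only numpy, scipy, OpenCV 4.12 (cv2) and the standard library are available. Lean on these libraries where they do the work, as an engineer would, in place of code of your own. Each camera call takes 0.05 s, during which the arm holds its last target. There are 200 camera calls.

### The job

Pack the shipping box: pinch the logger's two sprung tabs together to free it from its dock and set it flat and upright in the wide bay of the box, and lay every sample tube in a lane of its own. Then shut the lid and hand-tighten its four knobs clockwise in star order (each knob followed by the one diagonally opposite) in two passes, so that the seal closes evenly: in the first pass turn each about half of its travel (50 degrees on the dial, never past 70), in the second turn each fully home against its stop. Leave the other things on the bench where they are.

Things in the scene. Friction and masses are not known exactly. Their poses are not given: they have to be found in the camera images.
- box: Low open aluminium box, fixed to the bench, 140 (x) x 230 (y) x 48 mm high; origin: centre of its underside. Walls and floor 6 mm thick (inner floor at z = 6 mm, inside 128 x 218 mm). Its +x is the far, hinged side. Wide bay for the logger at its -y end, three tube lanes along x beside it.
- bay (a point): Middle of the wide bay's floor, at (0, -64, 6) mm in the box's frame; 84 mm wide between the wall and the first rib.
- lane_1 (a point): Middle of the first tube lane's floor, at (0, 0, 6) mm in the box's frame; the second and third are at y = 39 and 78 mm. A lane runs along the box's x and is 28 mm wide between grey ribs 11 mm wide and 8 mm high; the ribs stand only at the two ends (more than 30 mm from the middle), so fingers find room in the middle.
- lid (a joint): Angle of the lid (rad): 0 shut, grows as it opens, at most 1.75; starts open, about upright. Plate 146 x 230 x 8 mm with a lip, 0.35 kg, hinged on the far (+x) upper edge of the box. Stiff hinge (0.45 N m of friction): it stays where it is left. Push it over from behind and press it down. The knobs stand on its outer face.
- lid_hinge (a point): Middle of the lid's hinge axis, at (76, 0, 50) mm in the box's frame. Shut, the lid's underside lies at this height, its outer face 8 mm higher. Its axes turn with the lid: x from the lip towards the hinge, y along the hinge, z out of the outer face.
- lid_lip (a point): Middle of the lip at the lid's free edge, 152 mm from the hinge; the lip is 60 mm wide, 6 mm thick and stands out 14 mm from the plate.
- knob_a (a joint): Angle of the front left (box frame -x, +y) knob (rad): starts near 0 (loose), grows clockwise seen from above with the lid shut, stops at 1.80 (tight). About 0.12 N m of friction; it stays where it is left.
- knob_b (a joint): Angle of the front right (-x, -y) knob (rad): starts near 0 (loose), grows clockwise seen from above with the lid shut, stops at 1.80 (tight). About 0.12 N m of friction; it stays where it is left.
- knob_c (a joint): Angle of the far right (+x, -y) knob (rad): starts near 0 (loose), grows clockwise seen from above with the lid shut, stops at 1.80 (tight). About 0.12 N m of friction; it stays where it is left.
- knob_d (a joint): Angle of the far left (+x, +y) knob (rad): starts near 0 (loose), grows clockwise seen from above with the lid shut, stops at 1.80 (tight). About 0.12 N m of friction; it stays where it is left.
- grip_a (a point): On the axis of knob a, diagonally opposite c. The knob is a black upright bar 50 mm long, 14 mm thick and 24 mm high; this point is its centre, 21 mm above the lid's outer face (bar's top 33 mm, foot 9 mm above that face). Its x axis runs along the bar; at angle 0 the bar lies along the box's x.
- grip_b (a point): On the axis of knob b, diagonally opposite d. The knob is a black upright bar 50 mm long, 14 mm thick and 24 mm high; this point is its centre, 21 mm above the lid's outer face (bar's top 33 mm, foot 9 mm above that face). Its x axis runs along the bar; at angle 0 the bar lies along the box's x.
- grip_c (a point): On the axis of knob c, diagonally opposite a. The knob is a black upright bar 50 mm long, 14 mm thick and 24 mm high; this point is its centre, 21 mm above the lid's outer face (bar's top 33 mm, foot 9 mm above that face). Its x axis runs along the bar; at angle 0 the bar lies along the box's x.
- grip_d (a point): On the axis of knob d, diagonally opposite b. The knob is a black upright bar 50 mm long, 14 mm thick and 24 mm high; this point is its centre, 21 mm above the lid's outer face (bar's top 33 mm, foot 9 mm above that face). Its x axis runs along the bar; at angle 0 the bar lies along the box's x.
- dock: White charging dock, fixed to the bench, base plate 124 (x) x 84 (y) x 6 mm; origin: centre of its underside. Two side walls 21 mm high, 44 mm long along x, stand at y = +-32 to 40 mm, each with an inward ledge (down to y = +-26 mm, at z = 16 to 21 mm) that hooks over a barb of the logger.
- logger: White temperature logger, 104 (x) x 28 (y) x 34 mm, about 0.12 kg; origin: centre of its underside. Starts snapped into the dock, standing on the base plate (6 mm above the bench). On each long side, in the middle, a grey upright sprung tab. Gripped by its pressed-in tabs it lifts straight out. In the box it stands on its underside, long side along the box's x.
- tab_left (a joint): How far the tab on the logger's +y side is pressed in (m): 0 free, 0.006 fully in; sprung, 2 N to start, 5 N fully in. Each tab is 30 mm long, from 3 to 34 mm above the underside; outer faces 48 mm apart, 36 mm with both pressed. Barbs at the tabs' feet (58 mm over both) hold the logger under the ledges until both tabs are pressed in.
- tab_right (a joint): The same for the tab on the logger's -y side.
- tube_1: Sealed white sample tube with a conical tip and a screw cap, lying on its side, 112 mm long along its y (cap at the -y end), barrel 18 mm, cap 21 mm across; origin: under the middle of its length, on the side it lies on; its axis lies 11 mm along its z. May be absent.
- tube_2: Sealed white sample tube with a conical tip and a screw cap, lying on its side, 112 mm long along its y (cap at the -y end), barrel 18 mm, cap 21 mm across; origin: under the middle of its length, on the side it lies on; its axis lies 11 mm along its z. May be absent.
- tube_3: Sealed white sample tube with a conical tip and a screw cap, lying on its side, 112 mm long along its y (cap at the -y end), barrel 18 mm, cap 21 mm across; origin: under the middle of its length, on the side it lies on; its axis lies 11 mm along its z. May be absent.
- timer: Bench timer, 62 x 62 x 19 mm, a bystander; origin: centre of its underside.
- petri: Petri dish, 91 mm across, 16 mm high, a bystander; origin: centre of its underside.
- waste_drum: Tall pink waste bin, a fixture, at the back right of the work: 0.39 m high, its front face at about x = 0.60 at the foot and 0.57 at the rim, its sides at about y = -0.05 and -0.37; keep the wrist and the gripper clear of it. Origin: centre of its underside.

How it is judged (in metres and radians):
On the way, in this order (a step that is already met when the one before it is completed fails the run):
1. both tabs pressed in while the logger is still in its dock (value of joint each of tab_left, tab_right above 0.004 m and distance between logger and dock below 0.02 m), for 0.1 s.
2. logger and all tubes lie in the box, lid still open (x of tube_1 in the frame of box between -0.03 and 0.03 m and y of tube_1 in the frame of box between -0.024 and 0.1 m and z of each of tube_1, tube_2, tube_3 in the frame of box below 0.034 m and angle between the y axis of each of tube_1, tube_2, tube_3 and the x axis of box, either way round below 0.3 rad and x of tube_2 in the frame of box between -0.03 and 0.03 m and y of tube_2 in the frame of box between -0.024 and 0.1 m and x of tube_3 in the frame of box between -0.03 and 0.03 m and y of tube_3 in the frame of box between -0.024 and 0.1 m and x of logger in the frame of box between -0.03 and 0.03 m and y of logger in the frame of box between -0.09 and -0.03 m and z of logger in the frame of box below 0.014 m and angle between logger's own z axis and vertical below 0.2 rad and value of joint lid above 0.8 rad), for 0.2 s.
3. lid shut with all knobs still loose (value of joint lid below 0.04 rad and value of joint each of knob_a, knob_b, knob_c, knob_d below 0.35 rad), for 0.2 s.
4. two diagonally opposite knobs turned half way, the other two still loose (((value of joint lid below 0.04 rad and value of joint each of knob_a, knob_c above 0.5 rad and value of joint each of knob_b, knob_d below 0.4 rad) or (value of joint lid below 0.04 rad and value of joint each of knob_b, knob_d above 0.5 rad and value of joint each of knob_a, knob_c below 0.4 rad))), for 0.2 s.
5. all four knobs half way, none past 1.3 rad (value of joint lid below 0.04 rad and value of joint knob_a between 0.5 and 1.3 rad and value of joint knob_b between 0.5 and 1.3 rad and value of joint knob_c between 0.5 and 1.3 rad and value of joint knob_d between 0.5 and 1.3 rad), for 0.2 s.
6. two diagonally opposite knobs tight (over 1.65 rad), the other two still half way (((value of joint lid below 0.04 rad and value of joint each of knob_a, knob_c above 1.65 rad and value of joint each of knob_b, knob_d below 1.4 rad) or (value of joint lid below 0.04 rad and value of joint each of knob_b, knob_d above 1.65 rad and value of joint each of knob_a, knob_c below 1.4 rad))), for 0.2 s.
At the end, for the whole second after the job is handed in: The lid is shut (under 0.04 rad), all four knobs are tight (over 1.65 of 1.80 rad), and inside lie the logger, flat and upright in the wide bay (origin within 30 mm along the box's x of the bay's middle and 30 mm across), and every tube that is present, flat in a lane (x of tube_1 in the frame of box between -0.03 and 0.03 m and y of tube_1 in the frame of box between -0.024 and 0.1 m and z of each of tube_1, tube_2, tube_3 in the frame of box below 0.034 m and angle between the y axis of each of tube_1, tube_2, tube_3 and the x axis of box, either way round below 0.3 rad and x of tube_2 in the frame of box between -0.03 and 0.03 m and y of tube_2 in the frame of box between -0.024 and 0.1 m and x of tube_3 in the frame of box between -0.03 and 0.03 m and y of tube_3 in the frame of box between -0.024 and 0.1 m and x of logger in the frame of box between -0.03 and 0.03 m and y of logger in the frame of box between -0.09 and -0.03 m and z of logger in the frame of box below 0.014 m and angle between logger's own z axis and vertical below 0.2 rad and value of joint lid below 0.04 rad and value of joint each of knob_a, knob_b, knob_c, knob_d above 1.65 rad); the robot touches nothing.
It fails at once if a knob was turned past 1.3 rad while another was still under 0.5 (value of joint any of knob_a, knob_b, knob_c, knob_d above 1.3 rad and value of joint any of knob_a, knob_b, knob_c, knob_d below 0.5 rad).
It fails at once if a bystander was pushed more than 60 mm (distance of any of timer, petri from where it was at the start of the episode above 0.06 m).
Of tube_1, tube_2, tube_3 only 1 to 3 are there at a start; the rules pass over those that are not, and their reading is None.
At some moment in a run one of tube_1, tube_2, tube_3 may be knocked a few centimetres aside while the robot is not near it.
Once in a run the grip may slacken for a moment while it holds something.
It also fails if it takes over 208 s, if anything falls off the work surface, if the arm or the gripper's body presses on something with over 40 N, if the wrist force passes 120 N, or if a joint passes its speed limit or range.

## Working session

There is one attempt and no reset: what is moved stays moved. The work goes in short steps, Python scripts to look and compute and a tool call to move; the robot and the scene stay as the last step left them, time stands still between calls to the robot, and variables do not carry over. Pictures are saved under pics/ and viewed, at most 14 in all, crops included, and the job is handed in when it is done.

Besides the shell and the picture viewer there is one more tool, called by a JSON object that holds its "name" and its "arguments". send_rows: Moves the arm, as the interface text tells. Shift numbers are shares of 800 mm and turn numbers shares of 90 degrees, none past 1 either way. Its arguments: {"type":"object","properties":{"deltas":{"type":"array","items":{"type":"array"}},"gripper":{"type":"number"}},"required":["deltas"]}

```bash
ls; mkdir -p pics; cat > h.py <<'E'
import numpy as np, cv2
from plant import ctrl
def K(s):
    f=240/np.tan(np.radians(s["vertical_fov"])/2); return f
def ray(s,u,v):
    R=cv2.Rodrigues(np.array(s["rvec"],float))[0]; t=np.array(s["tvec"],float).ravel(); f=K(s)
    d=R.T@np.array([(u-s["cx"])/f,(v-s["cy"])/f,1]); return -R.T@t,d
def at(s,u,v,z):
    c,d=ray(s,u,v); return c+d*(z-c[2])/d[2]
def proj(s,P):
    R=cv2.Rodrigues(np.array(s["rvec"],float))[0]; p=R@np.asarray(P,float)+np.array(s["tvec"],float).ravel(); f=K(s)
    return p[:2]/p[2]*f+[s["cx"],s["cy"]]
def save(s,n): cv2.imwrite("pics/"+n,s["color"][:,:,::-1])
E
python3 - <<'E'
from h import *
np.set_printoptions(precision=3,suppress=True)
print(ctrl.get_obs())
for n in("top","side"):
    s=ctrl.snapshot(n); save(s,n+"0.png"); print(n,ray(s,320,240),K(s))
    for th,z in(("box",.048),("dock",.01),("logger",.04),("tube_1",.011),("timer",.019),("petri",.016),("lid",.1),("knob_a",.1)):
        for b in ctrl.boxes_of(s,th)[:4]:
            u,v=b["xy"][0]*640,b["xy"][1]*480; print(th,round(b["conf"],2),int(u),int(v),at(s,u,v,z)[:2])
E
```

```text
pics
{'clock': 0.0, 'joint_pos': array([-55.857,  20.593,   0.633,  -0.019, -70.137, -16.505]), 'qvel': array([ 0.031, -0.038, -0.038,  0.029, -0.035,  0.03 ]), 'tau': array([  0.001, -58.271,  29.306,   6.997,   0.007,  -0.   ]), 'tool_pos': array([ 0.204, -0.643,  0.291]), 'orientation': array([ 179.903,   -0.01 , -162.368]), 'force': array([0.255, 1.05 , 0.433]), 'moment': array([ 0.026, -0.029,  0.013]), 'gripper_force': 0.0, 'opening': 0.08759787335034405}
top (array([ 0.44 , -0.055,  1.697]), array([ 0.085,  0.002, -0.996])) 607.4049909924755
box 0.9 228 266 [0.508 0.196]
dock 0.74 230 267 [0.508 0.196]
dock 0.72 304 280 [ 0.471 -0.008]
logger 0.61 297 278 [0.476 0.01 ]
tube_1 0.59 390 306 [ 0.403 -0.247]
tube_1 0.38 251 226 [0.622 0.142]
timer 0.8 457 303 [ 0.41 -0.43]
petri 0.94 436 255 [ 0.541 -0.373]
lid 0.6 217 243 [0.567 0.218]
lid 0.46 457 300 [ 0.42  -0.411]
lid 0.26 186 242 [0.567 0.302]
knob_a 0.62 229 271 [0.492 0.187]
knob_a 0.59 251 227 [0.609 0.129]
knob_a 0.42 178 239 [0.576 0.323]
knob_a 0.38 189 240 [0.573 0.295]
side (array([0.181, 0.808, 0.742]), array([ 0.348, -0.743, -0.571])) 457.57269508754496
box 0.62 293 324 [0.519 0.208]
dock 0.91 361 296 [0.436 0.023]
dock 0.65 287 327 [0.544 0.189]
logger 0.82 350 284 [0.466 0.026]
tube_1 0.57 408 245 [ 0.397 -0.229]
tube_1 0.34 246 337 [0.608 0.257]
tube_1 0.25 241 299 [0.685 0.162]
timer 0.66 421 210 [ 0.414 -0.419]
petri 0.61 378 210 [ 0.533 -0.361]
lid 0.71 422 210 [ 0.386 -0.283]
lid 0.62 265 296 [0.584 0.209]
knob_a 0.7 247 335 [0.558 0.318]
knob_a 0.5 241 297 [0.627 0.235]
knob_a 0.44 274 240 [0.671 0.026]
```

View pics/top0.png

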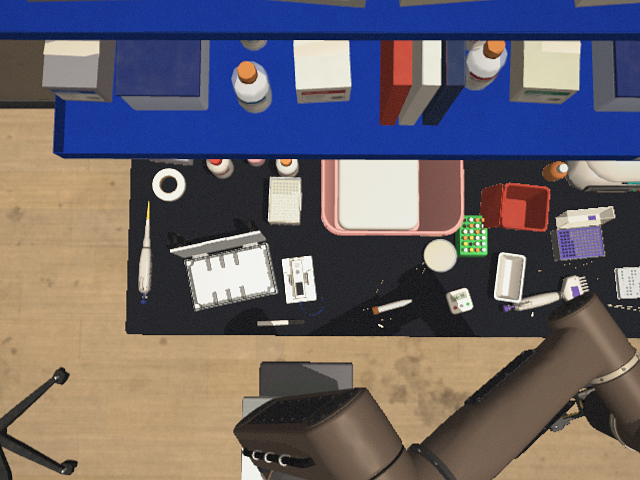

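View pics/side0.png

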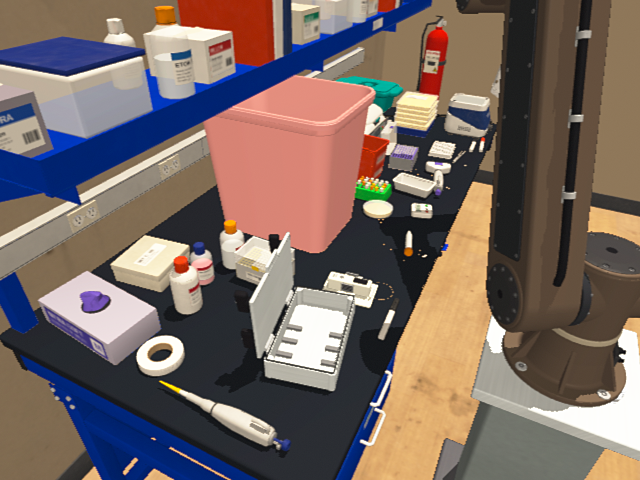

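```bash
python3 - <<'E'
from h import *
a=cv2.imread("pics/top0.png")[222:342,165:425]; b=cv2.imread("pics/side0.png")[225:400,235:435]
a=cv2.resize(a,None,fx=3,fy=3,interpolation=cv2.INTER_CUBIC)[:,:780]
cv2.imwrite("pics/a.png",a); cv2.imwrite("pics/b.png",cv2.resize(b,None,fx=3.4,fy=3.4,interpolation=cv2.INTER_CUBIC))
E
```

```text
(no output)
```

View pics/a.png

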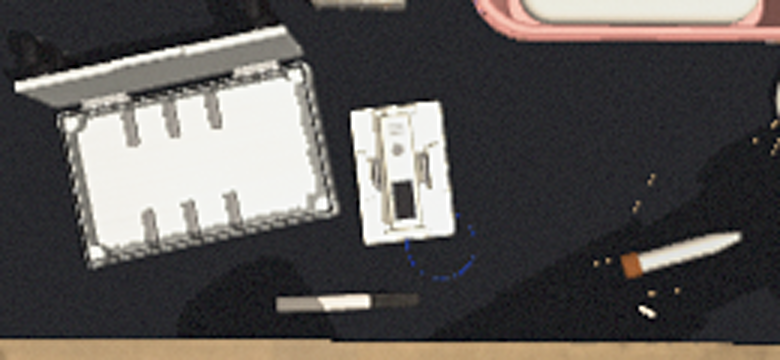

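View pics/b.png

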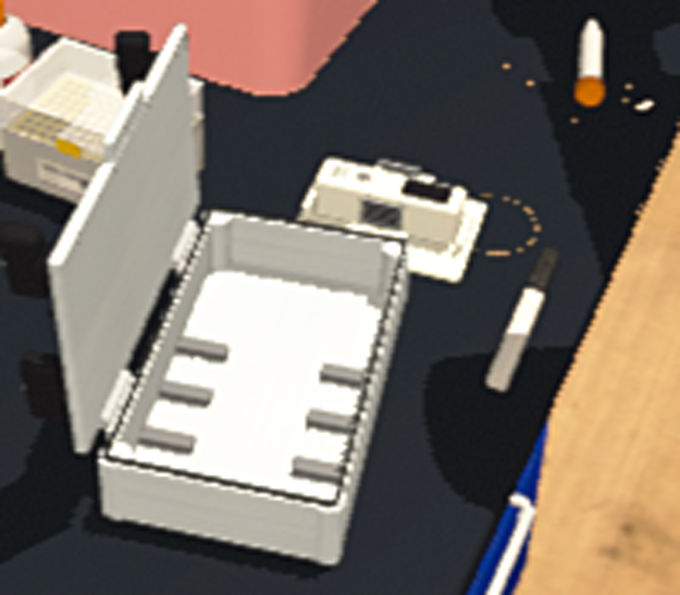

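```bash
cat >> h.py <<'E'
np.set_printoptions(precision=3,suppress=True)
def go(x,y,z,yaw,cur=None):
    """shares from commanded/current (x,y,z,yaw) to target"""
    if cur is None:
        o=ctrl.get_obs(); cur=[*o["tool_pos"],o["orientation"][2]]
    c=np.radians(cur[3]); d=np.array([x,y,z])-cur[:3]
    sh=[d[0]*np.cos(c)+d[1]*np.sin(c), d[0]*np.sin(c)-d[1]*np.cos(c), -d[2]]
    t=-((yaw-cur[3]+180)%360-180)
    print("mm",np.round(np.array(sh)*1000,1),"share",np.round(np.array(sh)/.8,4),"turn",round(t,1),round(t/90,4)); 
E
python3 - <<'E'
from h import *
s=ctrl.snapshot("top")
def pts(l,z): return np.array([at(s,165+u/3,222+v/3,z)[:2] for u,v in l])
b=pts([(93,267),(338,212),(305,65),(62,118)],.048); print("box",b,b.mean(0))
for i,j in((0,1),(1,2),(2,3),(3,0)): print(np.linalg.norm(b[i]-b[j]),np.degrees(np.arctan2(*(b[j]-b[i])[::-1])))
d=pts([(366,244),(455,233),(440,101),(352,112)],.006); print("dock",d,d.mean(0))
for i,j in((0,1),(1,2),(2,3),(3,0)): print(np.linalg.norm(d[i]-d[j]),np.degrees(np.arctan2(*(d[j]-d[i])[::-1])))
t=pts([(621,266),(741,237)],.011); print("tube",t,t.mean(0),np.linalg.norm(t[0]-t[1]),np.degrees(np.arctan2(*(t[1]-t[0])[::-1])))
w=ctrl.snapshot("wrist"); print(ray(w,320,240),K(w)); save(w,"w0.png")
go(.40,-.27,.26,-100)
print(at(s,250,157,.5),at(s,250,157,.8))
E
```

```text
box [[0.387 0.283]
 [0.437 0.063]
 [0.57  0.094]
 [0.521 0.314]] [0.479 0.188]
0.2262557772486733 -77.03731406484387
0.13659726215871362 13.33658073413483
0.22573540828796107 102.6463917644584
0.137840981501786 -166.8845246016858
dock [[ 0.408  0.039]
 [ 0.419 -0.043]
 [ 0.541 -0.028]
 [ 0.53   0.054]] [0.474 0.005]
0.0828497455263935 -82.62832432703227
0.12291555931058033 6.841288831026886
0.0824498297917536 97.44576523259447
0.12281330458955411 -173.34576777037657
tube [[ 0.39  -0.196]
 [ 0.417 -0.306]] [ 0.403 -0.251] 0.1135463710636904 -76.13741714032442
(array([ 0.135, -0.665,  0.384]), array([ 0.26 ,  0.085, -0.962])) 383.6817969708226
mm [-299.4  296.5   32.2] share [-0.374  0.371  0.04 ] turn -62.4 -0.6929
[0.709 0.089 0.5  ] [0.641 0.053 0.8  ]
```

```bash
cat >> h.py <<'E'
def plan(cur,*tg):
    """cur=(x,y,z,yaw) or None; each target=(x,y,z,yaw): splits into calls, prints last-row shares"""
    if cur is None:
        o=ctrl.get_obs(); cur=[*o["tool_pos"],o["orientation"][2]]
    cur=np.array(cur,float)
    for t in tg:
        t=np.array(t,float); D=t-cur; D[3]=(D[3]+180)%360-180
        n=int(max(np.ceil(np.linalg.norm(D[:3])/.2),np.ceil(abs(D[3])/35),1))
        for k in range(n):
            c=np.radians(cur[3]); d=D/n
            sh=np.array([d[0]*np.cos(c)+d[1]*np.sin(c), d[0]*np.sin(c)-d[1]*np.cos(c), -d[2]])/.8
            print("[[%.4f,%.4f,%.4f],%.4f]"%(*sh,-d[3]/90)); cur=cur+d
        print("  ->",cur)
E
python3 - <<'E'
from h import *
plan(None,(.403,-.251,.25,104))
E
```

```text
[[-0.1283,0.1307,0.0176],0.3468]
[[-0.0420,0.1783,0.0176],0.3468]
[[0.0564,0.1743,0.0176],0.3468]
  -> [   0.403   -0.251    0.25  -256.   ]
```

{"name": "send_rows", "arguments": {"deltas": [[[-0.026,0.026,0.0035],0.07],[[-0.051,0.052,0.007],0.14],[[-0.077,0.078,0.0106],0.21],[[-0.1026,0.1046,0.014],0.28],[[-0.1283,0.1307,0.0176],0.3468]], "gripper": 0.6}}

```text
clock: 1.42
tool_pos: [0.2709, -0.5113, 0.278]
orientation: [-180.0, 0.0, 166.1]
force: [0.6, -0.4, 0.6]
opening: 0.06
gripper_force: 0.0
```

{"name": "send_rows", "arguments": {"deltas": [[[-0.0084,0.0357,0.0035],0.07],[[-0.0168,0.0713,0.007],0.14],[[-0.0252,0.107,0.0106],0.21],[[-0.0336,0.1426,0.014],0.28],[[-0.042,0.1783,0.0176],0.3468]]}}

```text
clock: 1.83
tool_pos: [0.3372, -0.3805, 0.2641]
orientation: [180.0, 0.0, 134.9]
force: [0.9, 0.5, 0.8]
opening: 0.0528
gripper_force: 0.0
```

{"name": "send_rows", "arguments": {"deltas": [[[0.0113,0.0349,0.0035],0.07],[[0.0226,0.0697,0.007],0.14],[[0.0338,0.1046,0.0106],0.21],[[0.0451,0.1394,0.014],0.28],[[0.0564,0.1743,0.0176],0.3468]]}}

```text
clock: 2.25
tool_pos: [0.4034, -0.2497, 0.2502]
orientation: [180.0, 0.0, 103.7]
force: [0.7, -0.7, -0.4]
opening: 0.0529
gripper_force: 0.0
```

```bash
python3 - <<'E'
from h import *
o=ctrl.get_obs(); print(o["tool_pos"],o["orientation"],o["joint_pos"],o["clock"])
w=ctrl.snapshot("wrist"); save(w,"w1.png")
for c in ctrl.cut_out(w,"tube_1"):
    m=c["pixels"]; ys,xs=np.nonzero(m); 
    P=np.array([at(w,u,v,.011)[:2] for u,v in zip(xs[::7],ys[::7])]); mu=P.mean(0); U,S,V=np.linalg.svd(P-mu); q=(P-mu)@V[0]
    print(c["conf"],m.sum(),mu+V[0]*(q.max()+q.min())/2,q.max()-q.min(),np.degrees(np.arctan2(V[0][1],V[0][0])))
s=ctrl.snapshot("top"); 
for b in ctrl.boxes_of(s,"tube_1"): print(b, at(s,b["xy"][0]*640,b["xy"][1]*480,.011))
save(s,"top1.png")
E
```

```text
[ 0.403 -0.25   0.25 ] [179.954   0.022 103.685] [  -7.907    3.343  -27.37     0.004  -59.236 -158.41 ] 2.25
0.74 2261 [ 0.405 -0.25 ] 0.1102725236931015 -74.32294810666092
```

View pics/w1.png

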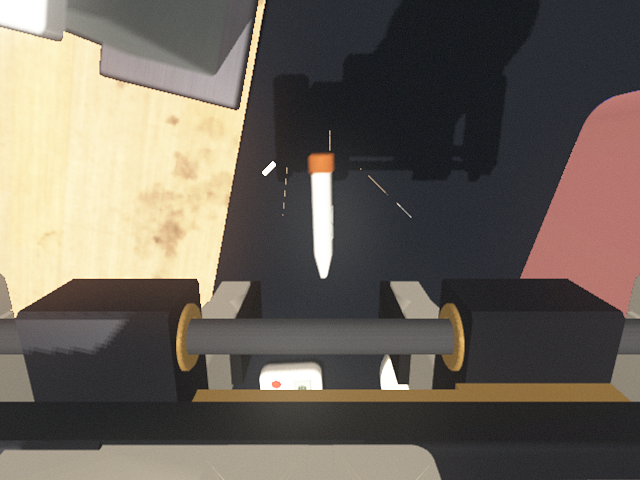

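View pics/top1.png

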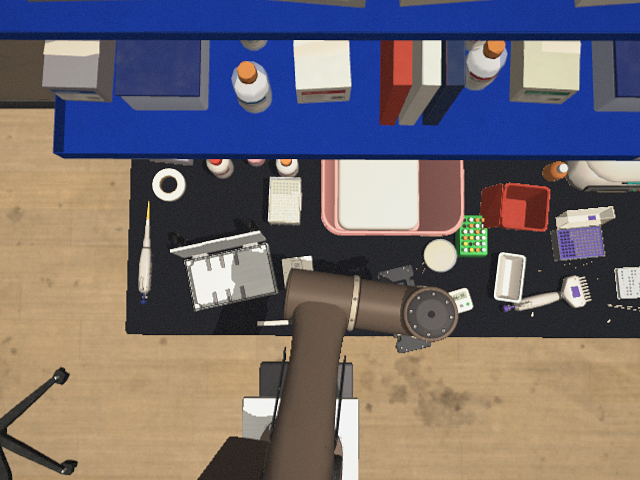

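{"name": "send_rows", "arguments": {"deltas": [[[0,0.002,0.045],-0.012],[[0,0.002,0.09],-0.012],[[0,0.002,0.14],-0.012],[[0,0.002,0.19],-0.012],[[0,0.002,0.225],-0.012]]}}

```text
clock: 2.87
tool_pos: [0.4029, -0.2513, 0.0674]
orientation: [-179.9, -0.0, 105.1]
force: [0.4, -0.4, 0.4]
opening: 0.0527
gripper_force: 0.0
```

{"name": "send_rows", "arguments": {"deltas": [[[0,0,0],0],[[0,0,0],0],[[0,0,0],0],[[0,0,0],0],[[0,0,0],0]], "gripper": 0.1}}

```text
clock: 3.28
tool_pos: [0.4046, -0.2511, 0.0703]
orientation: [180.0, 0.0, 105.1]
force: [0.4, -0.2, 0.2]
opening: 0.025
gripper_force: 0.0
```

{"name": "send_rows", "arguments": {"deltas": [[[0,0,0],0],[[0,0,0],0],[[0,0,0],0],[[0,0,0],0],[[0,0,0],0]]}}

```text
clock: 3.7
tool_pos: [0.4047, -0.2507, 0.0703]
orientation: [180.0, 0.0, 105.1]
force: [-1.6, -1.4, 3.6]
opening: 0.017
gripper_force: 30.0
```

{"name": "send_rows", "arguments": {"deltas": [[[0,0,-0.03],0],[[0,0,-0.06],0],[[0,0,-0.1],0],[[0,0,-0.14],0],[[0,0,-0.1875],0]]}}

```text
clock: 4.12
tool_pos: [0.4035, -0.2501, 0.2204]
orientation: [-179.9, -0.1, 105.1]
force: [1.6, -0.2, -1.5]
opening: 0.0168
gripper_force: 30.0
```

```bash
python3 - <<'E'
from h import *
R=np.radians(13.1); c=np.array([.479,.188])
def B(x,y): return c+np.array([x*np.cos(R)-y*np.sin(R),x*np.sin(R)+y*np.cos(R)])
p=B(0,39); print(p)
plan(None,(*p,.22,-167))
E
```

```text
[-8.36  38.173]
[[0.2486,0.0096,0.0000],-0.0049]
[[0.2485,0.0116,0.0000],-0.0049]
[[0.2484,0.0135,0.0000],-0.0049]
[[0.2483,0.0154,0.0000],-0.0049]
[[0.2482,0.0173,0.0000],-0.0049]
[[0.2481,0.0193,0.0000],-0.0049]
[[0.2479,0.0212,0.0000],-0.0049]
[[0.2477,0.0231,0.0000],-0.0049]
[[0.2475,0.0250,0.0000],-0.0049]
[[0.2473,0.0269,0.0000],-0.0049]
[[0.2471,0.0289,0.0000],-0.0049]
[[0.2469,0.0308,0.0000],-0.0049]
[[0.2466,0.0327,0.0000],-0.0049]
[[0.2464,0.0346,0.0000],-0.0049]
[[0.2461,0.0365,0.0000],-0.0049]
[[0.2458,0.0384,0.0000],-0.0049]
[[0.2455,0.0403,0.0000],-0.0049]
[[0.2452,0.0422,0.0000],-0.0049]
[[0.2449,0.0441,0.0000],-0.0049]
[[0.2445,0.0460,0.0000],-0.0049]
[[0.2441,0.0479,0.0000],-0.0049]
[[0.2438,0.0498,0.0000],-0.0049]
[[0.2434,0.0517,0.0000],-0.0049]
[[0.2430,0.0536,0.0000],-0.0049]
[[0.2425,0.0555,0.0000],-0.0049]
[[0.2421,0.0573,0.0000],-0.0049]
[[0.2417,0.0592,0.0000],-0.0049]
[[0.2412,0.0611,0.0000],-0.0049]
[[0.2407,0.0629,0.0000],-0.0049]
[[0.2402,0.0648,0.0000],-0.0049]
[[0.2397,0.0667,0.0000],-0.0049]
[[0.2392,0.0685,0.0000],-0.0049]
[[0.2386,0.0704,0.0000],-0.0
[... 4788 characters left out ...]
]
[[0.0378,0.2459,0.0000],-0.0049]
[[0.0359,0.2462,0.0000],-0.0049]
[[0.0339,0.2465,0.0000],-0.0049]
[[0.0320,0.2467,0.0000],-0.0049]
[[0.0301,0.2470,0.0000],-0.0049]
[[0.0282,0.2472,0.0000],-0.0049]
[[0.0263,0.2474,0.0000],-0.0049]
[[0.0244,0.2476,0.0000],-0.0049]
[[0.0225,0.2478,0.0000],-0.0049]
[[0.0205,0.2480,0.0000],-0.0049]
[[0.0186,0.2481,0.0000],-0.0049]
[[0.0167,0.2482,0.0000],-0.0049]
[[0.0148,0.2484,0.0000],-0.0049]
[[0.0128,0.2485,0.0000],-0.0049]
[[0.0109,0.2486,0.0000],-0.0049]
[[0.0090,0.2486,0.0000],-0.0049]
[[0.0071,0.2487,0.0000],-0.0049]
[[0.0051,0.2487,0.0000],-0.0049]
[[0.0032,0.2488,0.0000],-0.0049]
[[0.0013,0.2488,0.0000],-0.0049]
  -> [ -8.36   38.173   0.22  193.   ]
```

```bash
cat >> h.py <<'E'
BC=np.array([.479,.188]); BY=13.1
def B(x,y):
    R=np.radians(BY); return BC+np.array([x*np.cos(R)-y*np.sin(R),x*np.sin(R)+y*np.cos(R)])/1000
def pose():
    o=ctrl.get_obs(); print(o["clock"],o["tool_pos"],o["orientation"],"J",o["joint_pos"],"open",o["opening"],o["gripper_force"])
E
python3 - <<'E'
from h import *
plan(None,(*B(0,39),.24,-167))
E
```

```text
[[0.1843,0.0784,-0.0082],-0.3257]
[[0.1224,0.1586,-0.0082],-0.3257]
[[0.0291,0.1982,-0.0082],-0.3257]
  -> [  0.47    0.226   0.24  193.   ]
```

{"name": "send_rows", "arguments": {"deltas": [[[0.037,0.016,-0.0016],-0.065],[[0.074,0.031,-0.0033],-0.13],[[0.111,0.047,-0.005],-0.195],[[0.147,0.063,-0.0066],-0.26],[[0.1843,0.0784,-0.0082],-0.3257]]}}

```text
clock: 4.53
tool_pos: [0.4264, -0.0905, 0.2266]
orientation: [180.0, -0.0, 134.7]
force: [0.7, -0.0, -0.8]
opening: 0.0172
gripper_force: 30.0
```

{"name": "send_rows", "arguments": {"deltas": [[[0.0245,0.032,-0.0016],-0.065],[[0.049,0.063,-0.0033],-0.13],[[0.073,0.095,-0.005],-0.195],[[0.098,0.127,-0.0066],-0.26],[[0.1224,0.1586,-0.0082],-0.3257]]}}

```text
clock: 4.95
tool_pos: [0.4485, 0.0686, 0.2331]
orientation: [180.0, -0.0, 164.0]
force: [1.1, 0.4, 0.8]
opening: 0.0169
gripper_force: 30.0
```

{"name": "send_rows", "arguments": {"deltas": [[[0.006,0.04,-0.0016],-0.065],[[0.0116,0.079,-0.0033],-0.13],[[0.0175,0.119,-0.005],-0.195],[[0.0233,0.1586,-0.0066],-0.26],[[0.0291,0.1982,-0.0082],-0.3257]]}}

```text
clock: 5.37
tool_pos: [0.4706, 0.2272, 0.2395]
orientation: [180.0, -0.0, -166.7]
force: [1.4, -0.8, -0.1]
opening: 0.017
gripper_force: 30.0
```

```bash
python3 - <<'E'
from h import *
pose()
w=ctrl.snapshot("wrist"); a=w["color"].copy()
for x,y in((-70,-115),(-70,115),(70,115),(70,-115)):
    p=proj(w,(*B(x,y),.048)); print(p); cv2.circle(a,tuple(int(q) for q in p),4,(255,0,0),1)
for y in(0,39,78,-64):
  for x in (-60,60):
    p=proj(w,(*B(x,y),.006)); cv2.circle(a,tuple(int(q) for q in p),3,(0,200,0),-1)
cv2.imwrite("pics/w2.png",a[:,:,::-1])
E
```

```text
5.3667 [0.471 0.227 0.239] [ 179.987   -0.024 -166.671] J [  47.29     8.66   -22.743   -0.028  -58.609 -123.946] open 0.017025105233787325 29.99115765094757
[101.226 132.533]
[424.242 134.525]
[410.512 313.168]
[126.863 311.855]
```

View pics/w2.png

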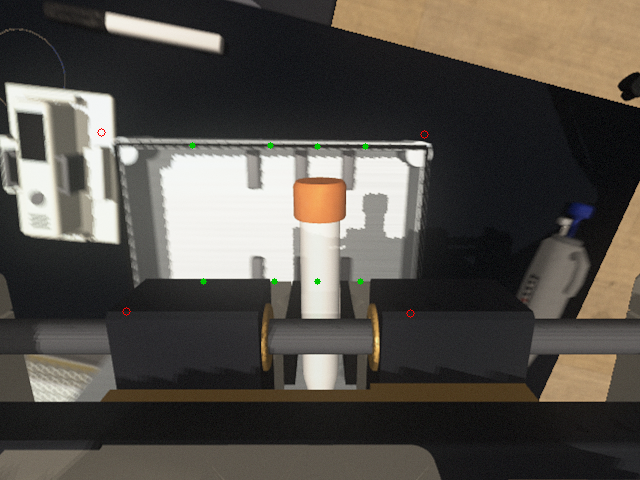

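```bash
python3 - <<'E'
from h import *
w=ctrl.snapshot("wrist"); a=cv2.imread("pics/w2.png")
def inv(P):
    R=np.radians(BY); d=(np.array(P[:2])-BC)*1000; return d@[np.cos(R),np.sin(R)], d@[-np.sin(R),np.cos(R)]
for n,u,v,z in(("FRc",117,142,.048),("FLc",431,146,.048),("frontmid",270,141,.048),("Ledge",416,280,.048),("Redge",133,275,.048),("rib",253,186,.014),("rib",348,184,.014)):
    print(n,inv(at(w,u,v,z)))
g=cv2.cvtColor(w["color"],cv2.COLOR_RGB2GRAY).astype(int)
print(g[125:175:1,220]);print(g[125:175,385]); print(g[180,225:290]); print(g[250,400:440])
E
```

```text
FRc (np.float64(-58.85002991757281), np.float64(-101.09330560144717))
FLc (np.float64(-59.52337706703312), np.float64(124.15834464504374))
frontmid (np.float64(-61.229757997179156), np.float64(8.434033607215964))
Ledge (np.float64(43.88538486024293), np.float64(122.03912024036624))
Redge (np.float64(42.88430045263847), np.float64(-101.59595436312883))
rib (np.float64(-23.924483390914112), np.float64(-10.533469870982815))
rib (np.float64(-26.765930911890635), np.float64(68.05241959053987))
[ 44  43  42  40  45  43  41  64 153 214 173  53  49  46  63 162 177 129
 149 147 149 146 143 141 222 250 246 245 244 244 245 245 245 246 245 245
 246 243 243 243 244 243 244 244 243 244 245 243 245 245]
[ 29  33  39  26  34  33  37  29  36  38  28  33  86 205 202  60  34  34
  40  83 116 127 141 143 143 141 136 142 137 133 211 245 239 237 239 240
 239 240 241 243 241 239 242 242 239 236 238 238 239 240]
[245 245 244 245 244 245 245 245 244 245 244 244 244 244 248 211 146 152
 159 156 157 157 155 155 155 156 138 110  79 123 148 223 247 246 245 245
 243 244 245 244 244 244 244 242 244 244 244 244 243 244 245 244 245 244
 243 244 244 243 244 245 243 246 229 159 140]
[ 82  80  84  79  79  79 104 130  81  30  30  26  51  43  24  28  27  26
  27  32  20  25  27  30  24  21  23  25  29  22  23  24  24  21  26  20
  21  16  10  21]
```

```bash
python3 - <<'E'
from h import *
w=ctrl.snapshot("wrist"); s=ctrl.snapshot("top"); sd=ctrl.snapshot("side")
d=np.array([at(w,u,v,.006)[:2] for u,v in((5,83),(113,93),(120,242),(22,238))]); print("dock wrist",d,d.mean(0))
for i,j in((0,1),(1,2)): print(np.linalg.norm(d[i]-d[j]),np.degrees(np.arctan2(*(d[j]-d[i])[::-1])))
# side picks: box rim corners in b.png /3.4+(235,225)
for n,u,v,z in (("FR rim",407,243,.048),("FL rim",343,505,.048),("FL foot",333,563,0),("BLrim",103,462,.048),("BL foot",105,512,0)): print(n,at(sd,235+u/3.4,225+v/3.4,z)[:2])
import itertools
print("model corners",[B(x,y) for x in(-70,70) for y in(-115,115)])
a=s["color"].copy()
for x,y in itertools.product((-70,70),(-115,115)): p=proj(s,(*B(x,y),.048)); print(p)
c=cv2.resize(s["color"][215:345,165:325,::-1],None,fx=4.5,fy=4.5,interpolation=cv2.INTER_CUBIC); cv2.imwrite("pics/c.png",c)
E
```

```text
dock wrist [[ 0.424 -0.037]
 [ 0.411  0.047]
 [ 0.534  0.064]
 [ 0.55  -0.02 ]] [0.48  0.014]
0.08438634390553024 98.51994270908604
0.12389445679454758 8.037607037535075
FR rim [0.437 0.07 ]
FL rim [0.387 0.285]
FL foot [0.39  0.289]
BLrim [0.521 0.319]
BL foot [0.524 0.316]
model corners [array([0.437, 0.06 ]), array([0.385, 0.284]), array([0.573, 0.092]), array([0.521, 0.316])]
[278.547 292.893]
[195.566 311.731]
[267.475 242.63 ]
[185.088 261.279]
```

View pics/c.png

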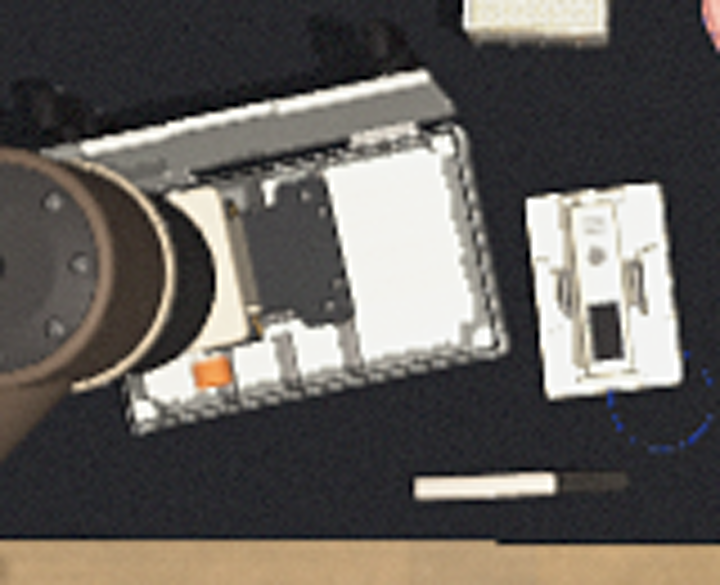

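```bash
python3 - <<'E'
from h import *
w=ctrl.snapshot("wrist"); s=ctrl.snapshot("top"); sd=ctrl.snapshot("side")
pose()
o=ctrl.get_obs(); y=np.radians(o["orientation"][2]); X=np.array([np.cos(y),np.sin(y)]); Y=np.array([np.sin(y),-np.cos(y)])
def T(P): d=P[:2]-o["tool_pos"][:2]; return np.array([d@X,d@Y])*1000
for n,c in(("top",s),("wrist",w),("side",sd)):
    hsv=cv2.cvtColor(c["color"],cv2.COLOR_RGB2HSV); m=((hsv[...,0]<15)&(hsv[...,1]>180)&(hsv[...,2]>120)).astype(np.uint8)
    k,l,st,ce=cv2.connectedComponentsWithStats(m)
    for i in range(1,k):
        if st[i,4]>20: print(n,ce[i],st[i],T(at(c,*ce[i],.185)),T(at(c,*ce[i],.175)))
print(ray(w,320,240), T(ray(w,320,240)[0]))
E
```

```text
5.7667 [0.471 0.225 0.24 ] [-180.      -0.016 -167.065] J [  47.073    8.56   -22.857   -0.011  -58.596 -124.132] open 0.017140205392594664 30.008465051651
top [503.028 196.028] [501 191   6  12  36] [ -41.855 -762.891] [ -42.744 -766.182]
top [501.171 211.314] [499 204   5  14  35] [  -5.425 -748.968] [  -6.073 -752.167]
side [235.508  24.65 ] [ 178    0   96   66 4015] [-1092.862 -2402.593] [-1115.197 -2457.066]
side [385.89    4.872] [378   0  17  12 172] [ -242.35  -3568.629] [ -249.427 -3644.021]
side [432.9  31.6] [427  27  13  12  40] [  160.329 -2538.501] [  160.477 -2595.412]
side [222.162  44.716] [210  41  20   8  74] [ -946.708 -1833.724] [ -966.422 -1877.991]
side [180.733 264.034] [174 256  15  17 206] [-264.937   -1.261] [-272.419  -12.651]
(array([0.4  , 0.209, 0.331]), array([ 0.265,  0.063, -0.962])) [72.659  1.05 ]
```

```bash
python3 - <<'E'
from h import *
w=ctrl.snapshot("wrist"); s=ctrl.snapshot("top")
o=ctrl.get_obs(); y=np.radians(o["orientation"][2]); X=np.array([np.cos(y),np.sin(y)]); Y=np.array([np.sin(y),-np.cos(y)])
def T(P): d=P[:2]-o["tool_pos"][:2]; return np.array([d@X,d@Y])*1000
for n,c,(x0,x1,y0,y1) in(("top",s,(200,230,285,310)),("wrist",w,(280,360,170,235))):
    hsv=cv2.cvtColor(c["color"],cv2.COLOR_RGB2HSV); m=np.zeros((480,640),np.uint8)
    m[y0:y1,x0:x1]=((hsv[...,0]<18)&(hsv[...,1]>120)&(hsv[...,2]>90))[y0:y1,x0:x1]
    ys,xs=np.nonzero(m); u,v=xs.mean(),ys.mean(); print(n,u,v,len(xs),T(at(c,u,v,.185)),at(c,u,v,.185))
for n,p in(("FR",(.437,.063,.048)),("FL",(.387,.283,.048))): print(n,proj(w,p))
cv2.imwrite("pics/w3.png",w["color"][100:320,80:460,::-1].repeat(2,0).repeat(2,1))
E
```

```text
top 212.8139534883721 297.4418604651163 43 [47.346 -0.219] [0.425 0.214 0.185]
wrist 319.5619349005425 199.66139240506328 2212 [47.326  0.369] [0.425 0.214 0.185]
FR [108.685 135.718]
FL [424.757 137.122]
```

View pics/w3.png

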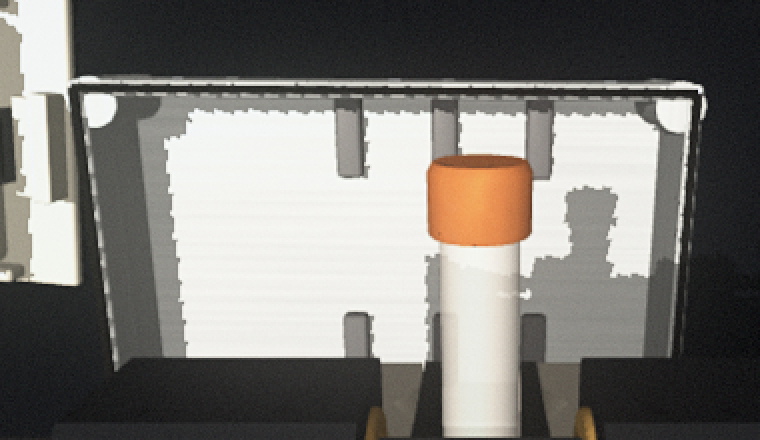

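```bash
sed -i 's/BC=np.array.*/BC=np.array([.483,.193]); BY=13.1/; s/BY=13.1; BY=13.1/BY=13.1/' h.py; python3 - <<'E'
from h import *
plan((.470,.226,.24,193),(*B(0,39),.135,193))
E
```

```text
[[-0.0065,0.0049,0.1312],-0.0000]
  -> [  0.474   0.231   0.135 193.   ]
```

{"name": "send_rows", "arguments": {"deltas": [[[-0.002,0.002,0.03],0],[[-0.004,0.004,0.06],0],[[-0.0065,0.005,0.09],0],[[-0.0065,0.005,0.12],0],[[-0.0065,0.005,0.1312],0]]}}

```text
clock: 6.28
tool_pos: [0.4741, 0.2291, 0.1319]
orientation: [-179.9, -0.2, -167.1]
force: [-0.7, -0.3, -0.2]
opening: 0.0171
gripper_force: 30.0
```

{"name": "send_rows", "arguments": {"deltas": [[[0,0,0],0],[[0,0,0],0],[[0,0,0],0],[[0,0,0],0],[[0,0,0],0]]}}

```text
clock: 6.7
tool_pos: [0.4757, 0.231, 0.136]
orientation: [179.9, 0.1, -167.0]
force: [-0.4, -0.4, -0.1]
opening: 0.0172
gripper_force: 30.0
```

```bash
python3 - <<'E'
from h import *
pose()
w=ctrl.snapshot("wrist"); a=w["color"].copy()
for x,y,z in[(-70,-115,.048),(-70,115,.048),(-64,-109,.048),(-64,109,.048)]+[(x,y,.014) for y in(-25,-14,14,25,53,64) for x in(-62,-31)]:
    p=proj(w,(*B(x,y),z)); cv2.circle(a,tuple(int(q) for q in p),3,(255,0,0),1)
cv2.imwrite("pics/w4.png",a[:,:,::-1])
E
```

```text
6.7 [0.476 0.231 0.136] [ 179.928    0.117 -166.975] J [  47.175   15.946  -29.24     0.009  -44.677 -124.156] open 0.017194509147342007 29.99613583087921
```

View pics/w4.png

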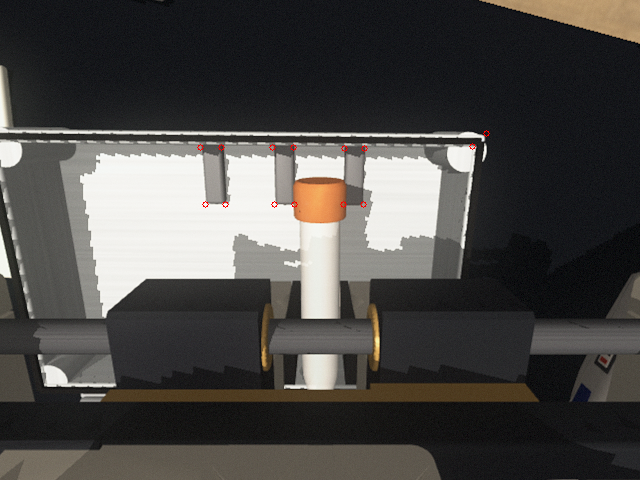

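{"name": "send_rows", "arguments": {"deltas": [[[0,0,0.015],0],[[0,0,0.03],0],[[0,0,0.045],0],[[0,0,0.06],0],[[0,0,0.0725],0]]}}

```text
clock: 7.17
tool_pos: [0.4752, 0.2307, 0.0764]
orientation: [180.0, 0.0, -167.0]
force: [-0.9, -0.7, -0.6]
opening: 0.017
gripper_force: 30.0
```

{"name": "send_rows", "arguments": {"deltas": [[[0,0,0],0],[[0,0,0],0],[[0,0,0],0],[[0,0,0],0],[[0,0,0],0]]}}

```text
clock: 7.58
tool_pos: [0.4753, 0.2307, 0.077]
orientation: [180.0, 0.0, -167.0]
force: [-1.0, 1.4, 0.4]
opening: 0.0173
gripper_force: 30.0
```

{"name": "send_rows", "arguments": {"deltas": [[[0,0,0],0],[[0,0,0],0],[[0,0,0],0],[[0,0,0],0],[[0,0,0],0]], "gripper": 0.36}}

```text
clock: 8.0
tool_pos: [0.4752, 0.2306, 0.0767]
orientation: [180.0, 0.0, -167.0]
force: [0.2, 0.1, -0.0]
opening: 0.0315
gripper_force: 0.0
```

{"name": "send_rows", "arguments": {"deltas": [[[0,0,-0.04],0],[[0,0,-0.08],0],[[0,0,-0.12],0],[[0,0,-0.16],0],[[0,0,-0.2038],0]]}}

```text
clock: 8.42
tool_pos: [0.4747, 0.2302, 0.2409]
orientation: [-180.0, -0.0, -167.0]
force: [0.7, 0.9, -1.3]
opening: 0.0313
gripper_force: 0.0
```

```bash
python3 - <<'E'
from h import *
pose()
w=ctrl.snapshot("wrist"); save(w,"w5.png")
for c in ctrl.cut_out(w,"tube_1")[:1]:
    ys,xs=np.nonzero(c["pixels"]); P=np.array([at(w,u,v,.017)[:2] for u,v in zip(xs[::7],ys[::7])]); mu=P.mean(0); U,S,V=np.linalg.svd(P-mu)
    print(c["conf"],mu,np.degrees(np.arctan2(V[0][1],V[0][0])),len(xs), proj(w,(*B(0,39),.017)),c["xy"])
plan((.4736,.2305,.24,193),(.479,.011,.22,-172.5))
E
```

```text
8.4167 [0.475 0.23  0.241] [-179.984   -0.05  -166.989] J [  47.178    9.069  -22.036   -0.017  -58.945 -124.158] open 0.031265479327243134 0.0
0.81 [0.469 0.23 ] 13.29622656353692 2571 [320.03  220.217] [0.4997, 0.4408]
[[0.0276,-0.1344,0.0125],0.0306]
[[0.0211,-0.1356,0.0125],0.0306]
  -> [  0.479   0.011   0.22  187.5  ]
```

{"name": "send_rows", "arguments": {"deltas": [[[0.0055,-0.027,0.0025],0.006],[[0.011,-0.054,0.005],0.012],[[0.0166,-0.081,0.0075],0.018],[[0.022,-0.108,0.01],0.0245],[[0.0276,-0.1344,0.0125],0.0306]], "gripper": 0.75}}

```text
clock: 8.93
tool_pos: [0.4777, 0.1198, 0.2295]
orientation: [180.0, 0.0, -169.7]
force: [0.7, 0.7, 1.1]
opening: 0.0593
gripper_force: 0.0
```

{"name": "send_rows", "arguments": {"deltas": [[[0.004,-0.027,0.0025],0.006],[[0.008,-0.054,0.005],0.012],[[0.0126,-0.081,0.0075],0.018],[[0.017,-0.108,0.01],0.0245],[[0.0211,-0.1356,0.0125],0.0306]]}}

```text
clock: 9.35
tool_pos: [0.4804, 0.0101, 0.2195]
orientation: [180.0, 0.0, -172.5]
force: [0.7, -0.2, -0.4]
opening: 0.0657
gripper_force: 0.0
```

{"name": "send_rows", "arguments": {"deltas": [[[0,0,0],0],[[0,0,0],0],[[0,0,0],0],[[0,0,0],0],[[0,0,0],0]]}}

```text
clock: 9.77
tool_pos: [0.4807, 0.0117, 0.2197]
orientation: [180.0, 0.0, -172.4]
force: [-0.5, -0.2, 0.0]
opening: 0.0657
gripper_force: 0.0
```

```bash
python3 - <<'E'
from h import *
pose()
w=ctrl.snapshot("wrist"); a=w["color"].copy()
c=np.array([.479,.011]); R=np.radians(7.5)
def D(x,y): return c+np.array([x*np.cos(R)-y*np.sin(R),x*np.sin(R)+y*np.cos(R)])/1000
for x,y,z in[(-62,-42,.006),(-62,42,.006),(62,42,.006),(62,-42,.006),(-22,40,.021),(-22,-40,.021),(-52,-14,.04),(-52,14,.04),(15,24,.04),(-15,24,.04),(-15,-24,.04)]:
    p=proj(w,(*D(x,y),z)); cv2.circle(a,tuple(int(q) for q in p),3,(255,0,0),1)
cv2.imwrite("pics/w6.png",a[:,:,::-1])
E
```

```text
9.7667 [0.481 0.012 0.22 ] [ 179.995    0.013 -172.436] J [  24.906    5.781  -29.105   -0.001  -55.1   -107.341] open 0.06574889451901395 0.0
```

View pics/w6.png

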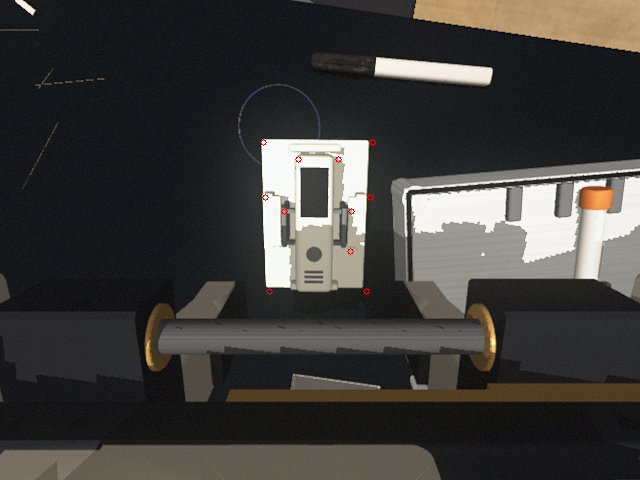

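{"name": "send_rows", "arguments": {"deltas": [[[0.0054,-0.003,0.035],0],[[0.0054,-0.003,0.07],0],[[0.0054,-0.003,0.105],0],[[0.0054,-0.003,0.14],0],[[0.0054,-0.003,0.1625],0]]}}

```text
clock: 10.23
tool_pos: [0.4758, 0.0084, 0.0875]
orientation: [-180.0, -0.1, -172.5]
force: [0.0, -0.0, -0.4]
opening: 0.0658
gripper_force: 0.0
```

{"name": "send_rows", "arguments": {"deltas": [[[0,0,0],0],[[0,0,0],0],[[0,0,0],0],[[0,0,0],0],[[0,0,0],0]], "gripper": 0.2}}

```text
clock: 10.65
tool_pos: [0.4767, 0.0084, 0.0899]
orientation: [180.0, 0.0, -172.5]
force: [-0.5, 0.2, -1.7]
opening: 0.0378
gripper_force: 4.6
```

{"name": "send_rows", "arguments": {"deltas": [[[0,0,0],0],[[0,0,0],0],[[0,0,0],0],[[0,0,0],0],[[0,0,0],0]]}}

```text
clock: 11.07
tool_pos: [0.4767, 0.0082, 0.0898]
orientation: [180.0, 0.0, -172.5]
force: [-0.0, 0.7, 0.4]
opening: 0.0348
gripper_force: 30.0
```

{"name": "send_rows", "arguments": {"deltas": [[[0,0,0],0],[[0,0,0],0],[[0,0,0],0],[[0,0,0],0],[[0,0,0],0]]}}

```text
clock: 11.48
tool_pos: [0.4767, 0.0082, 0.0898]
orientation: [180.0, 0.0, -172.5]
force: [-1.3, -0.2, 2.5]
opening: 0.0347
gripper_force: 30.0
```

```bash
python3 - <<'E'
from h import *
plan((.4757,.0080,.09,187.5),(.4757,.008,.20,187.5),(*B(0,-58),.20,193),(*B(0,-58),.13,193),(*B(0,-58),.091,193))
E
```

```text
[[-0.0000,0.0000,-0.1375],-0.0000]
  -> [  0.476   0.008   0.2   187.5  ]
[[-0.0463,0.1559,-0.0000],-0.0611]
  -> [  0.496   0.137   0.2   193.   ]
[[-0.0000,0.0000,0.0875],-0.0000]
  -> [  0.496   0.137   0.13  193.   ]
[[-0.0000,0.0000,0.0488],-0.0000]
  -> [  0.496   0.137   0.091 193.   ]
```

{"name": "send_rows", "arguments": {"deltas": [[[0,0,-0.015],0],[[0,0,-0.04],0],[[0,0,-0.07],0],[[0,0,-0.105],0],[[0,0,-0.1375],0]]}}

```text
clock: 11.9
tool_pos: [0.4764, 0.008, 0.2007]
orientation: [-180.0, -0.0, -172.5]
force: [-0.5, 0.5, -1.5]
opening: 0.0346
gripper_force: 30.0
```

{"name": "send_rows", "arguments": {"deltas": [[[0,0,0],0],[[0,0,0],0],[[0,0,0],0],[[0,0,0],0],[[0,0,0],0]]}}

```text
clock: 12.32
tool_pos: [0.476, 0.0079, 0.1985]
orientation: [-180.0, -0.1, -172.5]
force: [0.2, 0.7, -1.8]
opening: 0.0344
gripper_force: 30.0
```

{"name": "send_rows", "arguments": {"deltas": [[[-0.009,0.031,0],-0.012],[[-0.0185,0.062,0],-0.0244],[[-0.028,0.0935,0],-0.0366],[[-0.037,0.1247,0],-0.049],[[-0.0463,0.1559,0],-0.0611]]}}

```text
clock: 12.73
tool_pos: [0.4968, 0.1376, 0.1987]
orientation: [-180.0, -0.1, -166.9]
force: [0.5, -0.3, -0.9]
opening: 0.0345
gripper_force: 30.0
```

{"name": "send_rows", "arguments": {"deltas": [[[0,0,0.0175],0],[[0,0,0.035],0],[[0,0,0.0525],0],[[0,0,0.07],0],[[0,0,0.075],0]]}}

```text
clock: 13.15
tool_pos: [0.4957, 0.1359, 0.1368]
orientation: [-179.9, -0.3, -167.0]
force: [-0.7, 0.1, -1.2]
opening: 0.0342
gripper_force: 30.0
```

{"name": "send_rows", "arguments": {"deltas": [[[0,0,0],0],[[0,0,0],0],[[0,0,0],0],[[0,0,0],0],[[0,0,0],0]]}}

```text
clock: 13.57
tool_pos: [0.4974, 0.1368, 0.1404]
orientation: [180.0, 0.1, -167.0]
force: [0.4, -0.3, -1.2]
opening: 0.0342
gripper_force: 30.0
```

```bash
python3 - <<'E'
from h import *
pose()
w=ctrl.snapshot("wrist"); a=w["color"].copy()
for x,y,z in[(-64,-109,.048),(-64,109,.048)]+[(x,y,.014) for y in(-25,-14) for x in(-62,-31)]:
    p=proj(w,(*B(x,y),z)); cv2.circle(a,tuple(int(q) for q in p),3,(255,0,0),1)
cv2.imwrite("pics/w7.png",a[:,:,::-1])
E
```

```text
13.5667 [0.497 0.137 0.14 ] [ 179.973    0.068 -166.992] J [  37.209   14.548  -30.538    0.005  -44.841 -114.204] open 0.03424215618454765 29.97036248445511
```

View pics/w7.png

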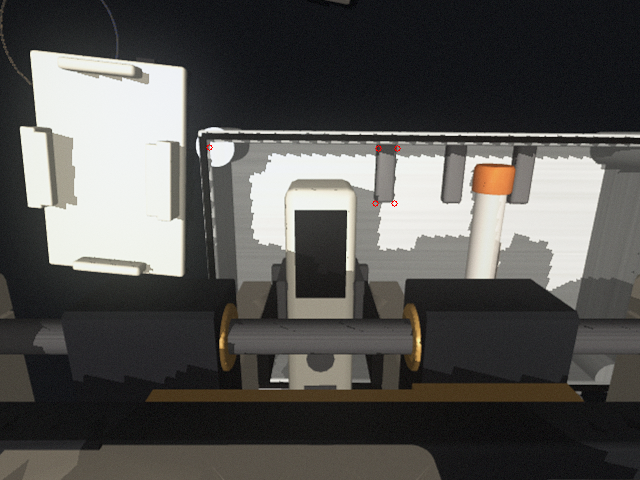

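{"name": "send_rows", "arguments": {"deltas": [[[0,0,0.012],0],[[0,0,0.025],0],[[0,0,0.038],0],[[0,0,0.05],0],[[0,0,0.0605],0]]}}

```text
clock: 14.03
tool_pos: [0.4968, 0.1365, 0.0902]
orientation: [-180.0, -0.0, -167.0]
force: [-0.1, -0.9, -0.8]
opening: 0.0346
gripper_force: 30.0
```

{"name": "send_rows", "arguments": {"deltas": [[[0,0,0],0],[[0,0,0],0],[[0,0,0],0],[[0,0,0],0],[[0,0,0],0]]}}

```text
clock: 14.45
tool_pos: [0.4972, 0.1368, 0.0915]
orientation: [180.0, 0.0, -167.0]
force: [0.2, 0.7, -1.6]
opening: 0.0342
gripper_force: 30.0
```

{"name": "send_rows", "arguments": {"deltas": [[[0,0,0],0],[[0,0,0],0],[[0,0,0],0],[[0,0,0],0],[[0,0,0],0]], "gripper": 0.59}}

```text
clock: 14.87
tool_pos: [0.4972, 0.1368, 0.0915]
orientation: [180.0, 0.0, -167.0]
force: [0.7, -0.3, -0.4]
opening: 0.0512
gripper_force: 0.0
```

{"name": "send_rows", "arguments": {"deltas": [[[0,0,0],0],[[0,0,0],0],[[0,0,0],0],[[0,0,0],0],[[0,0,0],0]]}}

```text
clock: 15.28
tool_pos: [0.4971, 0.1367, 0.0913]
orientation: [180.0, 0.0, -167.0]
force: [-0.3, 0.5, 0.6]
opening: 0.0514
gripper_force: 0.0
```

{"name": "send_rows", "arguments": {"deltas": [[[0,0,-0.04],0],[[0,0,-0.08],0],[[0,0,-0.12],0],[[0,0,-0.16],0],[[0,0,-0.2],0]]}}

```text
clock: 15.7
tool_pos: [0.4968, 0.1365, 0.2529]
orientation: [180.0, 0.0, -167.0]
force: [0.8, 0.3, -0.3]
opening: 0.0519
gripper_force: 0.0
```

```bash
python3 - <<'E'
from h import *
pose()
w=ctrl.snapshot("wrist")
for n,z in(("tube_1",.017),("logger",.04)):
  for c in ctrl.cut_out(w,n)[:2]:
    ys,xs=np.nonzero(c["pixels"]); P=np.array([at(w,u,v,z)[:2] for u,v in zip(xs[::7],ys[::7])]); mu=P.mean(0); V=np.linalg.svd(P-mu,full_matrices=False)[2]
    R=np.radians(BY); d=(mu-BC)*1000; print(n,c["conf"],(d@[np.cos(R),np.sin(R)],d@[-np.sin(R),np.cos(R)]),np.degrees(np.arctan2(V[0][1],V[0][0])))
s=ctrl.snapshot("side")
save(w,"w8.png"); cv2.imwrite("pics/s8.png",np.vstack([cv2.resize(w["color"],(400,300)),cv2.resize(s["color"][215:405,195:450],(400,298))])[:,:,::-1])
E
```

```text
15.7 [0.497 0.136 0.253] [ 179.998    0.001 -166.986] J [  37.216    7.232  -22.543   -0.002  -60.223 -114.202] open 0.0519362016987097 0.0
tube_1 0.84 (np.float64(-5.294456489157743), np.float64(39.07431936288633)) 12.705209555229027
tube_1 0.4 (np.float64(151.38459569478155), np.float64(-58.14067252099586)) 102.59829105471596
logger 0.98 (np.float64(-2.705352741571025), np.float64(-57.48465414351326)) 12.851941077065042
```

View pics/s8.png

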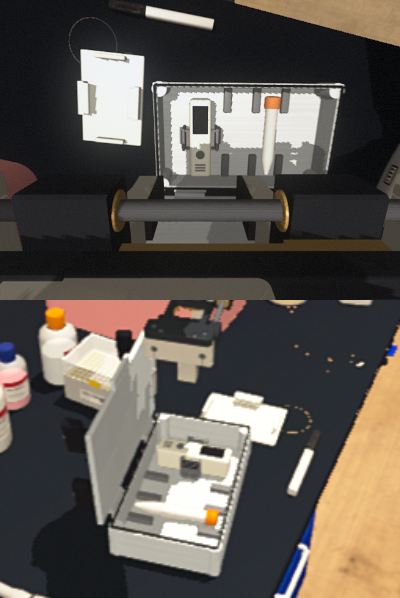

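```bash
python3 - <<'E'
from h import *
plan(None,(*B(0,-58),.31,193),(*B(150,0),.31,193),(*B(150,0),.231,193))
def C(th,r=115):
    t=np.radians(th); return np.array([76-r*np.cos(t)+8*np.sin(t)+9.5, 50+r*np.sin(t)+8*np.cos(t)])
st=np.array([150,165.])
for L in([(125,165),(115,165),(105,165),(98,165),C(90)],[C(t) for t in(82,74,66,58,50)],[C(t) for t in(43,36,29,22,15)],[C(11),C(7),C(3.5),C(0),C(0)-[0,1.5]]):
    print([[ [round((st[0]-p[0])/800,4),0,round((st[1]-p[1])/800,4)],0] for p in map(np.array,L)]); st=np.array(L[-1])
E
```

```text
[[0.0014,-0.0001,-0.0723],0.0000]
  -> [   0.496    0.137    0.31  -167.   ]
[[-0.1874,0.0728,-0.0000],-0.0000]
  -> [   0.629    0.227    0.31  -167.   ]
[[-0.0000,0.0000,0.0987],-0.0000]
  -> [   0.629    0.227    0.231 -167.   ]
[[[np.float64(0.0312), 0, np.float64(0.0)], 0], [[np.float64(0.0438), 0, np.float64(0.0)], 0], [[np.float64(0.0562), 0, np.float64(0.0)], 0], [[np.float64(0.065), 0, np.float64(0.0)], 0], [[np.float64(0.0706), 0, np.float64(0.0)], 0]]
[[[np.float64(0.0201), 0, np.float64(0.0)], 0], [[np.float64(0.04), 0, np.float64(0.0028)], 0], [[np.float64(0.0593), 0, np.float64(0.0084)], 0], [[np.float64(0.0777), 0, np.float64(0.0165)], 0], [[np.float64(0.0947), 0, np.float64(0.0272)], 0]]
[[[np.float64(0.0136), 0, np.float64(0.0112)], 0], [[np.float64(0.0257), 0, np.float64(0.024)], 0], [[np.float64(0.0361), 0, np.float64(0.0381)], 0], [[np.float64(0.0448), 0, np.float64(0.0534)], 0], [[np.float64(0.0515), 0, np.float64(0.0697)], 0]]
[[[np.float64(0.0029), 0, np.float64(0.0096)], 0], [[np.float64(0.0052), 0, np.float64(0.0194)], 0], [[np.float64(0.0066), 0, np.float64(0.0281)], 0], [[np.float64(0.0075), 0, np.float64(0.0369)], 0], [[np.float64(0.0075), 0, np.float64(0.0387)], 0]]
```

{"name": "send_rows", "arguments": {"deltas": [[[0,0,-0.02],0],[[0,0,-0.04],0],[[0,0,-0.06],0],[[0,0,-0.0723],0],[[0,0,-0.0723],0]], "gripper": 0}}

```text
clock: 16.32
tool_pos: [0.4976, 0.1369, 0.31]
orientation: [180.0, 0.1, -167.0]
force: [-0.1, 0.3, -1.3]
opening: 0.0243
gripper_force: 0.0
```

{"name": "send_rows", "arguments": {"deltas": [[[-0.037,0.0146,0],0],[[-0.075,0.029,0],0],[[-0.112,0.0437,0],0],[[-0.15,0.058,0],0],[[-0.1874,0.0728,0],0]]}}

```text
clock: 16.73
tool_pos: [0.6308, 0.2278, 0.3068]
orientation: [-180.0, -0.1, -167.0]
force: [1.1, 0.1, 0.2]
opening: 0.0006
gripper_force: 0.0
```

{"name": "send_rows", "arguments": {"deltas": [[[0,0,0],0],[[0,0,0],0],[[0,0,0],0],[[0,0,0],0],[[0,0,0],0]]}}

```text
clock: 17.15
tool_pos: [0.6294, 0.2267, 0.3093]
orientation: [180.0, 0.0, -167.0]
force: [-0.2, -0.3, 0.5]
opening: 0.0004
gripper_force: 0.0
```

```bash
python3 - <<'E'
from h import *
pose()
w=ctrl.snapshot("wrist");s=ctrl.snapshot("side")
cv2.imwrite("pics/s9.png",np.vstack([cv2.resize(w["color"],(400,300)),cv2.resize(s["color"][205:405,165:432],(400,300))])[:,:,::-1])
E
```

```text
17.15 [0.629 0.227 0.309] [ 179.99     0.006 -166.998] J [  36.462   19.447    1.311   -0.007  -71.855 -113.458] open 0.00037152415399765754 0.0
```

View pics/s9.png

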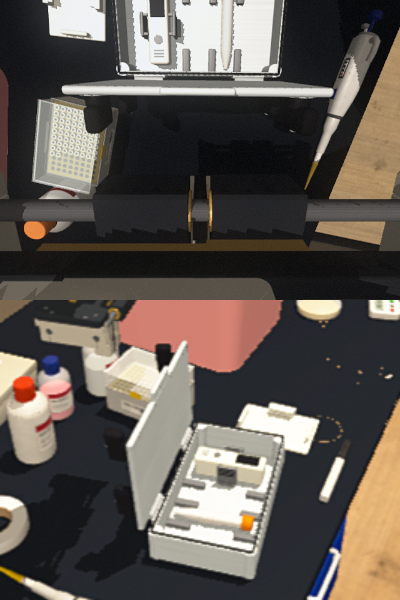

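{"name": "send_rows", "arguments": {"deltas": [[[0,0,0.025],0],[[0,0,0.05],0],[[0,0,0.075],0],[[0,0,0.0987],0],[[0,0,0.0987],0]]}}

```text
clock: 17.67
tool_pos: [0.628, 0.2262, 0.2265]
orientation: [-180.0, -0.3, -167.0]
force: [-1.2, -0.7, -0.4]
opening: 0.0006
gripper_force: 0.0
```

{"name": "send_rows", "arguments": {"deltas": [[[0.02,0,0],0],[[0.035,0,0],0],[[0.05,0,0],0],[[0.06,0,0],0],[[0.0706,0,0],0]]}}

```text
clock: 18.08
tool_pos: [0.5755, 0.2146, 0.2321]
orientation: [180.0, 0.2, -167.0]
force: [3.6, -1.1, 3.0]
opening: 0.0008
gripper_force: 2.1
```

{"name": "send_rows", "arguments": {"deltas": [[[0.02,0,0],0],[[0.04,0,0.0028],0],[[0.0593,0,0.0084],0],[[0.0777,0,0.0165],0],[[0.0947,0,0.0272],0]]}}

```text
clock: 18.5
tool_pos: [0.502, 0.1982, 0.2108]
orientation: [179.9, 0.3, -166.9]
force: [0.5, 1.3, 4.4]
opening: 0.0003
gripper_force: 1.9
```

```bash
python3 - <<'E'
from h import *
pose()
s=ctrl.snapshot("side")
cv2.imwrite("pics/s10.png",cv2.resize(s["color"][205:405,165:432],(400,300))[:,:,::-1])
E
```

```text
18.5 [0.502 0.198 0.211] [ 179.894    0.32  -166.947] J [  42.397   11.694  -23.152    0.079  -54.824 -119.389] open 0.00032977406453659494 1.8695771042257547
```

View pics/s10.png

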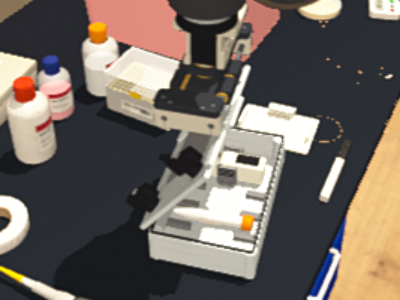

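{"name": "send_rows", "arguments": {"deltas": [[[0.0136,0,0.0112],0],[[0.0257,0,0.024],0],[[0.0361,0,0.0381],0],[[0.0448,0,0.0534],0],[[0.0515,0,0.0697],0]]}}

```text
clock: 18.97
tool_pos: [0.4612, 0.1885, 0.1535]
orientation: [179.9, 0.1, -167.0]
force: [-0.6, 0.8, 1.6]
opening: 0.0007
gripper_force: 1.0
```

{"name": "send_rows", "arguments": {"deltas": [[[0.0029,0,0.0096],0],[[0.0052,0,0.0194],0],[[0.0066,0,0.0281],0],[[0.0075,0,0.035],0],[[0.0075,0,0.037],0]]}}

```text
clock: 19.38
tool_pos: [0.4555, 0.1869, 0.1236]
orientation: [-180.0, -0.0, -166.9]
force: [-11.5, -0.9, 30.2]
opening: 0.0004
gripper_force: 14.9
```

{"name": "send_rows", "arguments": {"deltas": [[[0,0,0],0],[[0,0,0],0],[[0,0,0],0],[[0,0,0],0],[[0,0,0],0]]}}

```text
clock: 19.8
tool_pos: [0.4554, 0.1869, 0.1238]
orientation: [180.0, 0.0, -167.0]
force: [-6.1, 0.7, 12.2]
opening: 0.0003
gripper_force: 5.9
```

{"name": "send_rows", "arguments": {"deltas": [[[0,0,-0.04],0],[[0,0,-0.09],0],[[0,0,-0.14],0],[[0,0,-0.19],0],[[0,0,-0.24],0]], "gripper": 0.5}}

```text
clock: 20.22
tool_pos: [0.4551, 0.1864, 0.3172]
orientation: [180.0, 0.0, -167.0]
force: [1.3, 1.3, 0.0]
opening: 0.0284
gripper_force: 0.0
```

{"name": "send_rows", "arguments": {"deltas": [[[0,0,0],0],[[0,0,0],0],[[0,0,0],0],[[0,0,0],0],[[0,0,0],0]]}}

```text
clock: 20.63
tool_pos: [0.4549, 0.1864, 0.3137]
orientation: [-179.9, -0.1, -167.0]
force: [-0.4, -0.1, -0.5]
opening: 0.0436
gripper_force: 0.0
```

```bash
cat >> h.py <<'E'
def boxc(P):
    R=np.radians(BY); d=(np.array(P[:2])-BC)*1000; return np.round([d@[np.cos(R),np.sin(R)],d@[-np.sin(R),np.cos(R)]],1)
def knobs(cam="wrist",z=.091):
    w=ctrl.snapshot(cam)
    for c in ctrl.cut_out(w,"knob_a"):
        ys,xs=np.nonzero(c["pixels"])
        if len(xs)<30: continue
        r=cv2.minAreaRect(np.array([at(w,u,v,z)[:2]*1000 for u,v in zip(xs,ys)],np.float32)); P=np.array([at(w,u,v,z)[:2] for u,v in zip(xs,ys)]); V=np.linalg.svd(P-P.mean(0),full_matrices=False)[2]
        print(c["conf"],len(xs),"mean",boxc(P.mean(0)),"rectc",boxc(np.array(r[0])/1000),"size",np.round(r[1]),"ang",round(np.degrees(np.arctan2(V[0][1],V[0][0]))-BY,1),"px",xs.min(),xs.max(),ys.min(),ys.max())
E
python3 - <<'E'
from h import *
pose(); knobs(); print("top"); knobs("top")
E
```

```text
20.6333 [0.455 0.186 0.314] [-179.926   -0.133 -166.999] J [  45.244    2.259  -19.758   -0.009  -68.134 -122.239] open 0.04361809936264576 0.0
0.87 343 mean [28.3 87.9] rectc [29.4 87.2] size [16. 28.] ang -5.6 px 409 431 272 302
0.69 1375 mean [-49.9  90.1] rectc [-49.3  88.2] size [50. 24.] ang -7.4 px 413 445 167 227
0.65 364 mean [ 26.3 -87.5] rectc [ 28.  -87.2] size [29. 16.] ang 8.3 px 207 230 269 301
0.64 1415 mean [-51.9 -89.9] rectc [-50.8 -87.7] size [50. 25.] ang -9.1 px 198 228 165 224
top
0.55 535 mean [-198.9 -579.6] rectc [-198.6 -579.8] size [61. 63.] ang 64.0 px 446 472 287 313
0.53 132 mean [-51.2 -94. ] rectc [-50.9 -94.8] size [47. 19.] ang -189.1 px 263 270 277 295
```

```bash
python3 - <<'E'
from h import *
plan((.454,.186,.315,193),(*B(-49,92),.30,372.9))
E
```

```text
[[0.0040,0.0192,0.0031],-0.3331]
[[-0.0061,0.0187,0.0031],-0.3331]
[[-0.0146,0.0131,0.0031],-0.3331]
[[-0.0192,0.0040,0.0031],-0.3331]
[[-0.0187,-0.0061,0.0031],-0.3331]
[[-0.0131,-0.0146,0.0031],-0.3331]
  -> [  0.414   0.271   0.3   372.9  ]
```

{"name": "send_rows", "arguments": {"deltas": [[[0.001,0.004,0.001],-0.067],[[0.002,0.008,0.001],-0.133],[[0.003,0.012,0.002],-0.2],[[0.003,0.016,0.003],-0.267],[[0.004,0.0192,0.0031],-0.3333]]}}

```text
clock: 21.25
tool_pos: [0.4485, 0.2012, 0.3121]
orientation: [-180.0, -0.0, -136.7]
force: [-0.1, 0.1, 0.3]
opening: 0.0438
gripper_force: 0.0
```

{"name": "send_rows", "arguments": {"deltas": [[[-0.001,0.004,0.001],-0.067],[[-0.002,0.008,0.001],-0.133],[[-0.004,0.012,0.002],-0.2],[[-0.005,0.015,0.003],-0.267],[[-0.0061,0.0187,0.0031],-0.3333]]}}

```text
clock: 21.67
tool_pos: [0.4419, 0.2154, 0.3096]
orientation: [180.0, -0.0, -106.7]
force: [-0.5, 0.6, 0.4]
opening: 0.0439
gripper_force: 0.0
```

{"name": "send_rows", "arguments": {"deltas": [[[-0.003,0.003,0.001],-0.067],[[-0.006,0.006,0.001],-0.133],[[-0.009,0.008,0.002],-0.2],[[-0.012,0.011,0.003],-0.267],[[-0.0146,0.0131,0.0031],-0.3333]]}}

```text
clock: 22.08
tool_pos: [0.4352, 0.2296, 0.3071]
orientation: [180.0, -0.0, -76.7]
force: [-0.3, 0.6, -1.0]
opening: 0.0437
gripper_force: 0.0
```

{"name": "send_rows", "arguments": {"deltas": [[[-0.004,0.001,0.001],-0.067],[[-0.008,0.002,0.001],-0.133],[[-0.012,0.003,0.002],-0.2],[[-0.016,0.003,0.003],-0.267],[[-0.0192,0.004,0.0031],-0.3333]]}}

```text
clock: 22.5
tool_pos: [0.4287, 0.2439, 0.3047]
orientation: [180.0, -0.0, -46.7]
force: [0.2, 0.1, 0.0]
opening: 0.0438
gripper_force: 0.0
```

{"name": "send_rows", "arguments": {"deltas": [[[-0.004,-0.001,0.001],-0.067],[[-0.008,-0.002,0.001],-0.133],[[-0.012,-0.004,0.002],-0.2],[[-0.015,-0.005,0.003],-0.267],[[-0.0187,-0.0061,0.0031],-0.3333]]}}

```text
clock: 22.92
tool_pos: [0.422, 0.2581, 0.3022]
orientation: [180.0, 0.0, -16.7]
force: [0.2, -0.1, 1.5]
opening: 0.0438
gripper_force: 0.0
```

{"name": "send_rows", "arguments": {"deltas": [[[-0.003,-0.003,0.001],-0.067],[[-0.006,-0.006,0.001],-0.133],[[-0.008,-0.009,0.002],-0.2],[[-0.011,-0.012,0.003],-0.267],[[-0.0131,-0.0146,0.0031],-0.332]]}}

```text
clock: 23.33
tool_pos: [0.4154, 0.2724, 0.2997]
orientation: [180.0, 0.0, 13.2]
force: [0.3, 0.1, -0.7]
opening: 0.0437
gripper_force: 0.0
```

{"name": "send_rows", "arguments": {"deltas": [[[0,0,0],0],[[0,0,0],0],[[0,0,0],0],[[0,0,0],0],[[0,0,0],0]]}}

```text
clock: 23.75
tool_pos: [0.4156, 0.2721, 0.3002]
orientation: [180.0, 0.0, 12.8]
force: [0.8, -0.8, 0.0]
opening: 0.0438
gripper_force: 0.0
```

```bash
python3 - <<'E'
from h import *
pose(); knobs()
E
```

```text
23.75 [0.416 0.272 0.3  ] [179.998   0.002  12.778] J [ 55.925   3.239 -20.529   0.    -66.235  46.854] open 0.043768869709213884 0.0
0.73 1941 mean [-46.3 -85.6] rectc [-47.3 -82.6] size [50. 33.] ang -182.7 px 519 565 193 255
0.64 1416 mean [48.  93.2] rectc [47.2 93.2] size [49. 19.] ang -187.6 px 306 332 65 135
0.62 2309 mean [ 46.  -86.4] rectc [ 46.1 -83.6] size [49. 31.] ang -184.3 px 536 584 66 136
0.61 1131 mean [-45.6  94.4] rectc [-45.9  94.1] size [51. 19.] ang -189.9 px 306 330 192 253
```

```bash
python3 - <<'E'
from h import *
print(B(-46.5,93))
plan(None,(*B(-46.5,93),.18,7),(*B(-46.5,93),.134,7))
# transitions
k={'a':(-46.5,93),'b':(-46.5,-93),'c':(46.5,-93),'d':(46.5,93)}
print("a->c");plan((*B(*k['a']),.18,-37),(*B(*k['c']),.18,7))
print("c->b");plan((*B(*k['c']),.18,-37),(*B(*k['b']),.18,7))
print("b->d");plan((*B(*k['b']),.18,-37),(*B(*k['d']),.18,7))
print("d->a at -37");plan((*B(*k['d']),.18,-37),(*B(*k['a']),.18,-37))
E
```

```text
[0.417 0.273]
[[0.0015,-0.0008,0.1502],0.0646]
  -> [0.417 0.273 0.18  7.   ]
[[0.0000,0.0000,0.0575],-0.0000]
  -> [0.417 0.273 0.134 7.   ]
a->c
[[0.1265,0.0300,-0.0000],-0.2444]
[[0.1060,0.0752,-0.0000],-0.2444]
  -> [0.549 0.113 0.18  7.   ]
c->b
[[-0.0373,0.0446,-0.0000],-0.2444]
[[-0.0513,0.0274,-0.0000],-0.2444]
  -> [0.459 0.092 0.18  7.   ]
b->d
[[-0.0519,-0.1192,-0.0000],-0.2444]
[[-0.0035,-0.1299,-0.0000],-0.2444]
  -> [0.507 0.294 0.18  7.   ]
d->a at -37
[[-0.0746,0.0892,-0.0000],-0.0000]
  -> [  0.417   0.273   0.18  -37.   ]
```

{"name": "send_rows", "arguments": {"deltas": [[[0.0015,-0.001,0.03],0.02],[[0.0015,-0.001,0.06],0.04],[[0.0015,-0.001,0.09],0.06],[[0.0015,-0.001,0.12],0.065],[[0.0015,-0.001,0.15],0.065]]}}

```text
clock: 24.27
tool_pos: [0.4166, 0.2732, 0.1793]
orientation: [-180.0, -0.0, 6.9]
force: [-0.2, 1.1, 0.1]
opening: 0.044
gripper_force: 0.0
```

{"name": "send_rows", "arguments": {"deltas": [[[0,0,0.015],0],[[0,0,0.03],0],[[0,0,0.045],0],[[0,0,0.0575],0],[[0,0,0.0575],0]]}}

```text
clock: 24.68
tool_pos: [0.4159, 0.2725, 0.1323]
orientation: [179.9, 0.1, 7.0]
force: [0.3, 0.0, 0.6]
opening: 0.0438
gripper_force: 0.0
```

{"name": "send_rows", "arguments": {"deltas": [[[0,0,0],0],[[0,0,0],0],[[0,0,0],0],[[0,0,0],0],[[0,0,0],0]], "gripper": 0.05}}

```text
clock: 25.1
tool_pos: [0.4167, 0.2735, 0.1348]
orientation: [-180.0, -0.0, 7.0]
force: [-0.3, 1.6, 0.5]
opening: 0.016
gripper_force: 0.0
```

{"name": "send_rows", "arguments": {"deltas": [[[0,0,0],0],[[0,0,0],0],[[0,0,0],0],[[0,0,0],0],[[0,0,0],0]]}}

```text
clock: 25.52
tool_pos: [0.4168, 0.2733, 0.1347]
orientation: [-180.0, -0.0, 7.0]
force: [0.3, -3.1, 6.2]
opening: 0.0143
gripper_force: 29.3
```

{"name": "send_rows", "arguments": {"deltas": [[[0,0,0],0.05],[[0,0,0],0.1],[[0,0,0],0.15],[[0,0,0],0.2],[[0,0,0],0.25]]}}

```text
clock: 25.93
tool_pos: [0.4169, 0.2727, 0.1347]
orientation: [179.9, -0.0, -15.7]
force: [2.6, -5.4, 7.3]
opening: 0.0133
gripper_force: 29.9
```

{"name": "send_rows", "arguments": {"deltas": [[[0,0,0],0.05],[[0,0,0],0.1],[[0,0,0],0.15],[[0,0,0],0.2],[[0,0,0],0.24]]}}

```text
clock: 26.35
tool_pos: [0.4166, 0.2721, 0.1346]
orientation: [179.9, -0.1, -37.3]
force: [-0.0, -7.1, 8.9]
opening: 0.0139
gripper_force: 29.9
```

{"name": "send_rows", "arguments": {"deltas": [[[0,0,0],0],[[0,0,0],0],[[0,0,0],0],[[0,0,0],0],[[0,0,0],0]]}}

```text
clock: 26.77
tool_pos: [0.4166, 0.272, 0.1346]
orientation: [179.9, -0.1, -37.1]
force: [1.0, -7.0, 8.9]
opening: 0.0141
gripper_force: 29.8
```

{"name": "send_rows", "arguments": {"deltas": [[[0,0,0],0],[[0,0,0],0],[[0,0,0],0],[[0,0,0],0],[[0,0,0],0]], "gripper": 0.5}}

```text
clock: 27.18
tool_pos: [0.4165, 0.2735, 0.1341]
orientation: [-180.0, 0.0, -37.1]
force: [0.7, -0.3, 0.4]
opening: 0.0408
gripper_force: 0.0
```

{"name": "send_rows", "arguments": {"deltas": [[[0,0,-0.05],0],[[0,0,-0.1],0],[[0,0,-0.15],0],[[0,0,-0.2],0],[[0,0,-0.2075],0]]}}

```text
clock: 27.6
tool_pos: [0.4185, 0.2751, 0.3075]
orientation: [-179.4, -0.1, -37.0]
force: [0.8, 0.7, 1.0]
opening: 0.0437
gripper_force: 0.0
```

```bash
python3 - <<'E'
from h import *
pose(); knobs()
E
```

```text
27.6 [0.419 0.275 0.308] [-179.39    -0.106  -37.004] J [ 55.922   3.018 -19.839   0.149 -66.539  -2.984] open 0.04374730051507771 0.0
0.78 2238 mean [-47.5 -87.8] rectc [-47.9 -85.4] size [49. 28.] ang -185.1 px 462 520 4 70
0.67 1413 mean [46.7 90.9] rectc [46.7 89.2] size [50. 21.] ang -185.8 px 209 265 121 175
0.65 1062 mean [-46.2  92.6] rectc [-47.1  93.4] size [20. 50.] ang 129.6 px 315 339 194 253
```

```bash
sed -i '$a k={"a":(-46.5,92),"b":(-46.5,-92),"c":(46.5,-92),"d":(46.5,92)}' h.py; python3 - <<'E'
from h import *
plan((.4166,.2733,.30,-37.1),(*B(*k['c']),.18,7))
print("c->b");plan((*B(*k['c']),.18,-37),(*B(*k['b']),.18,7))
print("b->d");plan((*B(*k['b']),.18,-37),(*B(*k['d']),.18,7))
E
```

```text
[[0.1262,0.0295,0.0750],-0.2450]
[[0.1059,0.0747,0.0750],-0.2450]
  -> [0.549 0.114 0.18  7.   ]
c->b
[[-0.0373,0.0446,-0.0000],-0.2444]
[[-0.0513,0.0274,-0.0000],-0.2444]
  -> [0.459 0.093 0.18  7.   ]
b->d
[[-0.0509,-0.1184,-0.0000],-0.2444]
[[-0.0029,-0.1288,-0.0000],-0.2444]
  -> [0.507 0.293 0.18  7.   ]
```

{"name": "send_rows", "arguments": {"deltas": [[[0.025,0.006,0.015],-0.049],[[0.05,0.012,0.03],-0.098],[[0.076,0.018,0.045],-0.147],[[0.101,0.024,0.06],-0.196],[[0.1262,0.0295,0.075],-0.245]]}}

```text
clock: 28.12
tool_pos: [0.4828, 0.1925, 0.2382]
orientation: [179.9, 0.1, -14.8]
force: [0.4, 0.4, 0.6]
opening: 0.0436
gripper_force: 0.0
```

{"name": "send_rows", "arguments": {"deltas": [[[0.021,0.015,0.015],-0.049],[[0.042,0.03,0.03],-0.098],[[0.064,0.045,0.045],-0.147],[[0.085,0.06,0.06],-0.196],[[0.1059,0.0747,0.075],-0.245]]}}

```text
clock: 28.53
tool_pos: [0.5491, 0.1128, 0.178]
orientation: [180.0, 0.1, 7.2]
force: [-0.4, 0.6, 0.3]
opening: 0.0434
gripper_force: 0.0
```

{"name": "send_rows", "arguments": {"deltas": [[[0,0,0],0],[[0,0,0.02],0],[[0,0,0.04],0],[[0,0,0.0575],0],[[0,0,0.0575],0]]}}

```text
clock: 28.95
tool_pos: [0.547, 0.1131, 0.1305]
orientation: [179.9, 0.3, 6.9]
force: [-0.8, -1.0, -0.5]
opening: 0.044
gripper_force: 0.0
```

{"name": "send_rows", "arguments": {"deltas": [[[0,0,0],0],[[0,0,0],0],[[0,0,0],0],[[0,0,0],0],[[0,0,0],0]], "gripper": 0.05}}

```text
clock: 29.37
tool_pos: [0.5492, 0.112, 0.135]
orientation: [179.8, 0.0, 7.1]
force: [7.4, -25.4, 3.2]
opening: 0.0165
gripper_force: 13.3
```

{"name": "send_rows", "arguments": {"deltas": [[[0,0,0],0],[[0,0,0],0],[[0,0,0],0],[[0,0,0],0],[[0,0,0],0]]}}

```text
clock: 29.78
tool_pos: [0.5494, 0.1108, 0.1351]
orientation: [179.8, 0.0, 7.0]
force: [5.6, -18.0, 2.2]
opening: 0.0137
gripper_force: 30.0
```

{"name": "send_rows", "arguments": {"deltas": [[[0,0,0],0.05],[[0,0,0],0.1],[[0,0,0],0.15],[[0,0,0],0.2],[[0,0,0],0.25]]}}

```text
clock: 30.2
tool_pos: [0.5493, 0.1107, 0.135]
orientation: [179.8, -0.0, -15.7]
force: [5.5, -18.1, 1.4]
opening: 0.0137
gripper_force: 30.0
```

{"name": "send_rows", "arguments": {"deltas": [[[0,0,0],0.05],[[0,0,0],0.1],[[0,0,0],0.15],[[0,0,0],0.2],[[0,0,0],0.24]]}}

```text
clock: 30.62
tool_pos: [0.5493, 0.1106, 0.135]
orientation: [179.8, -0.1, -37.3]
force: [6.0, -18.6, 2.5]
opening: 0.014
gripper_force: 30.0
```

{"name": "send_rows", "arguments": {"deltas": [[[0,0,0],0],[[0,0,0],0],[[0,0,0],0],[[0,0,0],0],[[0,0,0],0]]}}

```text
clock: 31.03
tool_pos: [0.5493, 0.1106, 0.135]
orientation: [179.8, -0.1, -37.1]
force: [5.1, -18.8, 2.8]
opening: 0.0137
gripper_force: 30.0
```

{"name": "send_rows", "arguments": {"deltas": [[[0,0,0],0],[[0,0,0],0],[[0,0,0],0],[[0,0,0],0],[[0,0,0],0]], "gripper": 0.5}}

```text
clock: 31.45
tool_pos: [0.5493, 0.1143, 0.1344]
orientation: [-180.0, -0.0, -37.1]
force: [-0.1, -0.4, 0.2]
opening: 0.0404
gripper_force: 0.0
```

{"name": "send_rows", "arguments": {"deltas": [[[0,0,-0.05],0],[[0,0,-0.1],0],[[0,0,-0.15],0],[[0,0,-0.2],0],[[0,0,-0.2075],0]]}}

```text
clock: 31.87
tool_pos: [0.5517, 0.1149, 0.3082]
orientation: [-179.5, -0.4, -37.0]
force: [1.2, 0.2, 0.8]
opening: 0.0441
gripper_force: 0.0
```

```bash
python3 - <<'E'
from h import *
pose(); knobs()
plan((*B(*k['c']),.30,-37),(*B(*k['b']),.18,7))
E
```

```text
31.8667 [0.552 0.115 0.308] [-179.453   -0.363  -36.988] J [ 31.746   9.151 -12.702   0.151 -67.506  21.21 ] open 0.044055684653467576 0.0
0.85 1078 mean [ 48.  -96.9] rectc [ 47.7 -96. ] size [20. 50.] ang 129.7 px 316 340 191 250
0.59 533 mean [-35.6 -99.9] rectc [-38.7 -99.9] size [42. 16.] ang -179.4 px 386 422 264 301
[[-0.0373,0.0446,0.0750],-0.2444]
[[-0.0513,0.0274,0.0750],-0.2444]
  -> [0.459 0.093 0.18  7.   ]
```

```bash
sed -i '$a k={"a":(-46.5,91.5),"b":(-46.5,-95.5),"c":(46.5,-95.5),"d":(46.5,91.5)}' h.py; python3 - <<'E'
from h import *
plan((.5493,.1143,.30,-37),(*B(*k['b']),.18,7))
E
```

```text
[[-0.0355,0.0462,0.0750],-0.2444]
[[-0.0503,0.0296,0.0750],-0.2444]
  -> [0.459 0.089 0.18  7.   ]
```

{"name": "send_rows", "arguments": {"deltas": [[[-0.007,0.009,0.015],-0.049],[[-0.014,0.018,0.03],-0.098],[[-0.021,0.028,0.045],-0.147],[[-0.028,0.037,0.06],-0.196],[[-0.0355,0.0462,0.075],-0.245]]}}

```text
clock: 32.38
tool_pos: [0.5032, 0.1013, 0.2383]
orientation: [179.9, 0.1, -14.8]
force: [0.2, -0.8, 0.1]
opening: 0.0435
gripper_force: 0.0
```

{"name": "send_rows", "arguments": {"deltas": [[[-0.01,0.006,0.015],-0.049],[[-0.02,0.012,0.03],-0.098],[[-0.03,0.018,0.045],-0.147],[[-0.04,0.024,0.06],-0.196],[[-0.0503,0.0296,0.075],-0.245]]}}

```text
clock: 32.8
tool_pos: [0.4581, 0.0887, 0.1785]
orientation: [180.0, 0.1, 7.2]
force: [-0.2, -0.4, -0.5]
opening: 0.044
gripper_force: 0.0
```

{"name": "send_rows", "arguments": {"deltas": [[[0,0,0],0],[[0,0,0.02],0],[[0,0,0.04],0],[[0,0,0.0575],0],[[0,0,0.0575],0]]}}

```text
clock: 33.22
tool_pos: [0.4582, 0.0886, 0.1319]
orientation: [179.9, 0.2, 6.9]
force: [0.4, -0.2, -0.3]
opening: 0.0436
gripper_force: 0.0
```

{"name": "send_rows", "arguments": {"deltas": [[[0,0,0],0],[[0,0,0],0],[[0,0,0],0],[[0,0,0],0],[[0,0,0],0]], "gripper": 0.05}}

```text
clock: 33.63
tool_pos: [0.4596, 0.0893, 0.1348]
orientation: [-180.0, -0.1, 7.0]
force: [0.0, 0.4, 0.2]
opening: 0.016
gripper_force: 0.0
```

{"name": "send_rows", "arguments": {"deltas": [[[0,0,0],0],[[0,0,0],0],[[0,0,0],0],[[0,0,0],0],[[0,0,0],0]]}}

```text
clock: 34.05
tool_pos: [0.4596, 0.0897, 0.1348]
orientation: [-179.9, -0.1, 7.0]
force: [-3.4, 4.9, 6.2]
opening: 0.0136
gripper_force: 29.8
```

{"name": "send_rows", "arguments": {"deltas": [[[0,0,0],0.05],[[0,0,0],0.1],[[0,0,0],0.15],[[0,0,0],0.2],[[0,0,0],0.25]]}}

```text
clock: 34.47
tool_pos: [0.4594, 0.0884, 0.1347]
orientation: [179.9, -0.0, -15.6]
force: [-0.1, -4.8, 6.8]
opening: 0.0136
gripper_force: 29.9
```

{"name": "send_rows", "arguments": {"deltas": [[[0,0,0],0.05],[[0,0,0],0.1],[[0,0,0],0.15],[[0,0,0],0.2],[[0,0,0],0.24]]}}

```text
clock: 34.88
tool_pos: [0.4588, 0.0873, 0.1347]
orientation: [179.8, -0.1, -37.3]
force: [-0.6, -10.7, 11.1]
opening: 0.0137
gripper_force: 29.9
```

{"name": "send_rows", "arguments": {"deltas": [[[0,0,0],0],[[0,0,0],0],[[0,0,0],0],[[0,0,0],0],[[0,0,0],0]]}}

```text
clock: 35.3
tool_pos: [0.4588, 0.0872, 0.1347]
orientation: [179.8, -0.0, -37.1]
force: [-0.9, -9.0, 10.7]
opening: 0.0136
gripper_force: 29.8
```

{"name": "send_rows", "arguments": {"deltas": [[[0,0,0],0],[[0,0,0],0],[[0,0,0],0],[[0,0,0],0],[[0,0,0],0]], "gripper": 0.5}}

```text
clock: 35.72
tool_pos: [0.4593, 0.0892, 0.1341]
orientation: [180.0, 0.0, -37.1]
force: [-0.1, -0.5, -0.1]
opening: 0.0409
gripper_force: 0.0
```

{"name": "send_rows", "arguments": {"deltas": [[[0,0,-0.05],0],[[0,0,-0.1],0],[[0,0,-0.15],0],[[0,0,-0.2],0],[[0,0,-0.2075],0]]}}

```text
clock: 36.13
tool_pos: [0.4617, 0.0901, 0.3074]
orientation: [-179.5, -0.3, -37.0]
force: [1.7, 0.7, 0.8]
opening: 0.0435
gripper_force: 0.0
```

```bash
python3 - <<'E'
from h import *
pose(); knobs()
plan((*B(*k['b']),.30,-37),(*B(*k['d']),.18,7))
E
```

```text
36.1333 [0.462 0.09  0.307] [-179.472   -0.314  -37.002] J [ 35.198  -0.095 -23.087   0.15  -66.409  17.742] open 0.043508892129304096 0.0
0.82 1053 mean [-48.3 -95.5] rectc [-48.6 -95.2] size [18. 51.] ang 129.1 px 316 338 197 257
0.58 1307 mean [ 44.  -97.4] rectc [ 42.4 -98. ] size [20. 48.] ang 129.5 px 227 254 121 183
[[-0.0524,-0.1196,0.0750],-0.2444]
[[-0.0038,-0.1305,0.0750],-0.2444]
  -> [0.508 0.293 0.18  7.   ]
```

{"name": "send_rows", "arguments": {"deltas": [[[-0.0105,-0.024,0.015],-0.049],[[-0.021,-0.048,0.03],-0.098],[[-0.0314,-0.072,0.045],-0.147],[[-0.042,-0.096,0.06],-0.196],[[-0.0524,-0.1196,0.075],-0.245]]}}

```text
clock: 36.65
tool_pos: [0.4831, 0.1914, 0.2382]
orientation: [179.9, 0.1, -14.8]
force: [0.6, -0.6, 0.2]
opening: 0.0436
gripper_force: 0.0
```

{"name": "send_rows", "arguments": {"deltas": [[[-0.001,-0.026,0.015],-0.049],[[-0.002,-0.052,0.03],-0.098],[[-0.003,-0.078,0.045],-0.147],[[-0.003,-0.104,0.06],-0.196],[[-0.0038,-0.1305,0.075],-0.245]]}}

```text
clock: 37.07
tool_pos: [0.5071, 0.2928, 0.1778]
orientation: [179.9, 0.1, 7.2]
force: [0.1, 0.2, 0.1]
opening: 0.0438
gripper_force: 0.0
```

{"name": "send_rows", "arguments": {"deltas": [[[0,0,0],0],[[0,0,0.02],0],[[0,0,0.04],0],[[0,0,0.0575],0],[[0,0,0.0575],0]]}}

```text
clock: 37.48
tool_pos: [0.5057, 0.2906, 0.1302]
orientation: [179.8, 0.3, 6.9]
force: [-0.1, -0.9, 0.1]
opening: 0.0438
gripper_force: 0.0
```

{"name": "send_rows", "arguments": {"deltas": [[[0,0,0],0],[[0,0,0],0],[[0,0,0],0],[[0,0,0],0],[[0,0,0],0]], "gripper": 0.05}}

```text
clock: 37.9
tool_pos: [0.5079, 0.2926, 0.135]
orientation: [-179.9, -0.1, 7.0]
force: [-0.8, 2.6, 1.4]
opening: 0.0161
gripper_force: 3.2
```

{"name": "send_rows", "arguments": {"deltas": [[[0,0,0],0],[[0,0,0],0],[[0,0,0],0],[[0,0,0],0],[[0,0,0],0]]}}

```text
clock: 38.32
tool_pos: [0.5078, 0.2933, 0.135]
orientation: [-179.9, -0.1, 7.0]
force: [-2.6, 4.8, 3.3]
opening: 0.0141
gripper_force: 29.8
```

{"name": "send_rows", "arguments": {"deltas": [[[0,0,0],0.05],[[0,0,0],0.1],[[0,0,0],0.15],[[0,0,0],0.2],[[0,0,0],0.25]]}}

```text
clock: 38.73
tool_pos: [0.5078, 0.2936, 0.135]
orientation: [-179.9, -0.0, -15.7]
force: [-3.6, 6.6, 3.1]
opening: 0.0137
gripper_force: 29.9
```

{"name": "send_rows", "arguments": {"deltas": [[[0,0,0],0.05],[[0,0,0],0.1],[[0,0,0],0.15],[[0,0,0],0.2],[[0,0,0],0.24]]}}

```text
clock: 39.15
tool_pos: [0.5079, 0.2939, 0.135]
orientation: [-179.8, 0.0, -37.3]
force: [-3.6, 6.7, 2.4]
opening: 0.0138
gripper_force: 29.9
```

{"name": "send_rows", "arguments": {"deltas": [[[0,0,0],0],[[0,0,0],0],[[0,0,0],0],[[0,0,0],0],[[0,0,0],0]]}}

```text
clock: 39.57
tool_pos: [0.508, 0.2939, 0.135]
orientation: [-179.8, 0.0, -37.1]
force: [-3.3, 6.8, 2.3]
opening: 0.0139
gripper_force: 29.8
```

{"name": "send_rows", "arguments": {"deltas": [[[0,0,0],0],[[0,0,0],0],[[0,0,0],0],[[0,0,0],0],[[0,0,0],0]], "gripper": 0.5}}

```text
clock: 39.98
tool_pos: [0.5076, 0.292, 0.134]
orientation: [180.0, -0.0, -37.1]
force: [-1.1, -0.6, -0.5]
opening: 0.0409
gripper_force: 0.0
```

{"name": "send_rows", "arguments": {"deltas": [[[0,0,-0.05],0],[[0,0,-0.1],0],[[0,0,-0.15],0],[[0,0,-0.2],0],[[0,0,-0.2075],0]]}}

```text
clock: 40.4
tool_pos: [0.5099, 0.2934, 0.3083]
orientation: [-179.4, -0.2, -37.0]
force: [1.5, -0.4, 1.9]
opening: 0.0438
gripper_force: 0.0
```

```bash
python3 - <<'E'
from h import *
pose(); knobs()
plan((*B(*k['d']),.30,-37),(*B(*k['a']),.18,-37))
print("a-c");plan((*B(*k['a']),.30,-94),(*B(*k['c']),.18,-37))
print("c-b");plan((*B(*k['c']),.30,-94),(*B(*k['b']),.18,-37))
print("b-d");plan((*B(*k['b']),.30,-94),(*B(*k['d']),.18,-37))
E
```

```text
40.4 [0.51  0.293 0.308] [-179.398   -0.196  -37.032] J [ 49.033  11.531  -9.729   0.166 -68.127   3.875] open 0.04376687246600663 0.0
0.97 1082 mean [50.  91.1] rectc [49.7 91.8] size [19. 51.] ang 129.2 px 311 334 192 252
0.96 2139 mean [ 49.  -89.5] rectc [ 50.4 -87.6] size [26. 50.] ang 126.0 px 462 503 0 75
0.89 2194 mean [-43.5 -88.4] rectc [-41.2 -86.5] size [33. 48.] ang 128.0 px 541 588 91 156
0.73 46394 mean [13.7 -7.6] rectc [ 8.  -0.1] size [149. 228.] ang 85.8 px 286 589 0 292
0.71 419 mean [-32.6  81. ] rectc [-33.5  80. ] size [22. 21.] ang 159.8 px 390 414 261 288
[[-0.0746,0.0892,0.1500],-0.0000]
  -> [  0.417   0.272   0.18  -37.   ]
a-c
[[0.0946,-0.0899,0.0750],-0.3167]
[[0.1261,-0.0339,0.0750],-0.3167]
  -> [  0.55    0.111   0.18  -37.   ]
c-b
[[0.0171,0.0556,0.0750],-0.3167]
[[-0.0115,0.0570,0.0750],-0.3167]
  -> [  0.459   0.089   0.18  -37.   ]
b-d
[[-0.1288,-0.0212,0.0750],-0.3167]
[[-0.1031,-0.0801,0.0750],-0.3167]
  -> [  0.508   0.293   0.18  -37.   ]
```

{"name": "send_rows", "arguments": {"deltas": [[[-0.019,0.022,0.03],0],[[-0.037,0.045,0.06],0],[[-0.056,0.067,0.1],0],[[-0.0746,0.0892,0.13],0],[[-0.0746,0.0892,0.15],0]]}}

```text
clock: 40.92
tool_pos: [0.4125, 0.2679, 0.1766]
orientation: [179.7, 0.1, -37.1]
force: [-0.6, -0.3, -0.3]
opening: 0.0438
gripper_force: 0.0
```

{"name": "send_rows", "arguments": {"deltas": [[[0,0,0],0],[[0,0,0.02],0],[[0,0,0.04],0],[[0,0,0.0575],0],[[0,0,0.0575],0]]}}

```text
clock: 41.33
tool_pos: [0.4166, 0.2705, 0.1321]
orientation: [179.8, 0.0, -37.1]
force: [-0.4, -1.2, -0.7]
opening: 0.0439
gripper_force: 0.0
```

{"name": "send_rows", "arguments": {"deltas": [[[0,0,0],0],[[0,0,0],0],[[0,0,0],0],[[0,0,0],0],[[0,0,0],0]], "gripper": 0.05}}

```text
clock: 41.75
tool_pos: [0.4173, 0.2717, 0.1349]
orientation: [-179.9, -0.0, -37.1]
force: [0.3, 0.1, 0.4]
opening: 0.0158
gripper_force: 0.0
```

{"name": "send_rows", "arguments": {"deltas": [[[0,0,0],0],[[0,0,0],0],[[0,0,0],0],[[0,0,0],0],[[0,0,0],0]]}}

```text
clock: 42.17
tool_pos: [0.4171, 0.2714, 0.1348]
orientation: [-180.0, -0.0, -37.1]
force: [-1.9, -0.6, 6.5]
opening: 0.0136
gripper_force: 30.0
```

{"name": "send_rows", "arguments": {"deltas": [[[0,0,0],0.05],[[0,0,0],0.1],[[0,0,0],0.15],[[0,0,0],0.2],[[0,0,0],0.25]]}}

```text
clock: 42.58
tool_pos: [0.4164, 0.2708, 0.1347]
orientation: [179.9, -0.0, -59.8]
force: [-6.4, -2.3, 11.2]
opening: 0.0138
gripper_force: 30.0
```

{"name": "send_rows", "arguments": {"deltas": [[[0,0,0],0.05],[[0,0,0],0.1],[[0,0,0],0.15],[[0,0,0],0.2],[[0,0,0],0.25]]}}

```text
clock: 43.0
tool_pos: [0.4156, 0.2705, 0.1347]
orientation: [179.9, -0.1, -82.3]
force: [-12.3, -1.6, 15.0]
opening: 0.0135
gripper_force: 30.0
```

{"name": "send_rows", "arguments": {"deltas": [[[0,0,0],0.03],[[0,0,0],0.06],[[0,0,0],0.09],[[0,0,0],0.115],[[0,0,0],0.115]]}}

```text
clock: 43.42
tool_pos: [0.4153, 0.2704, 0.1347]
orientation: [179.9, -0.1, -92.5]
force: [-15.1, -1.6, 15.3]
opening: 0.0139
gripper_force: 30.4
```

```bash
python3 - <<'E'
from h import *
pose(); o=ctrl.get_obs(); print(o["force"],o["moment"])
E
```

```text
43.4167 [0.415 0.27  0.135] [179.855  -0.117 -92.519] J [ 55.799  13.413 -33.157  -0.091 -43.606 -58.253] open 0.013851030354073122 30.38366049528122
[-15.135  -1.606  15.327] [-0.541  5.316  0.571]
```

{"name": "send_rows", "arguments": {"deltas": [[[0,0,0],0],[[0,0,0],0],[[0,0,0],0],[[0,0,0],0],[[0,0,0],0]], "gripper": 0.5}}

```text
clock: 43.83
tool_pos: [0.4172, 0.2715, 0.1341]
orientation: [-180.0, 0.0, -92.4]
force: [0.8, 0.2, 0.9]
opening: 0.0405
gripper_force: 0.0
```

{"name": "send_rows", "arguments": {"deltas": [[[0,0,-0.05],0],[[0,0,-0.1],0],[[0,0,-0.15],0],[[0,0,-0.2],0],[[0,0,-0.2075],0]]}}

```text
clock: 44.25
tool_pos: [0.4192, 0.273, 0.3075]
orientation: [-179.6, 0.4, -92.4]
force: [1.8, 1.2, 0.7]
opening: 0.0439
gripper_force: 0.0
```

```bash
python3 - <<'E'
from h import *
pose(); knobs()
plan((.4172,.2717,.30,-92.5),(*B(*k['c']),.18,-37))
E
```

```text
44.25 [0.419 0.273 0.308] [-179.559    0.432  -92.371] J [ 55.721   2.954 -19.91    0.16  -66.536 -58.156] open 0.043929891673778816 0.0
0.86 1346 mean [ 38.8 -85.5] rectc [ 39.9 -88.5] size [20. 48.] ang 136.3 px 106 174 0 39
0.77 1137 mean [-48.3  91.6] rectc [-48.4  92.4] size [51. 20.] ang 76.7 px 315 339 188 248
0.68 1442 mean [44.1 90.2] rectc [42.5 88.7] size [28. 49.] ang 130.6 px 191 248 223 268
0.45 48 mean [-59.7 -68.1] rectc [-59.6 -67.9] size [3. 9.] ang 163.4 px 277 290 0 4
[[0.0970,-0.0873,0.0750],-0.3083]
[[0.1265,-0.0321,0.0750],-0.3083]
  -> [  0.55    0.111   0.18  -37.   ]
```

{"name": "send_rows", "arguments": {"deltas": [[[0.019,-0.017,0.015],-0.062],[[0.039,-0.035,0.03],-0.123],[[0.058,-0.052,0.045],-0.185],[[0.078,-0.07,0.06],-0.247],[[0.097,-0.0873,0.075],-0.308]]}}

```text
clock: 44.77
tool_pos: [0.4835, 0.1897, 0.2382]
orientation: [179.9, -0.0, -64.4]
force: [0.6, 0.6, -0.6]
opening: 0.0435
gripper_force: 0.0
```

{"name": "send_rows", "arguments": {"deltas": [[[0.025,-0.006,0.015],-0.062],[[0.05,-0.013,0.03],-0.123],[[0.076,-0.019,0.045],-0.185],[[0.101,-0.026,0.06],-0.247],[[0.1265,-0.0321,0.075],-0.308]]}}

```text
clock: 45.18
tool_pos: [0.5499, 0.1092, 0.178]
orientation: [179.9, 0.1, -36.7]
force: [0.2, 0.0, -0.3]
opening: 0.0439
gripper_force: 0.0
```

{"name": "send_rows", "arguments": {"deltas": [[[0,0,0],0],[[0,0,0.02],0],[[0,0,0.04],0],[[0,0,0.0575],0],[[0,0,0.0575],0]]}}

```text
clock: 45.6
tool_pos: [0.5478, 0.1094, 0.1305]
orientation: [179.7, 0.2, -37.1]
force: [-0.5, 0.4, 0.4]
opening: 0.0438
gripper_force: 0.0
```

{"name": "send_rows", "arguments": {"deltas": [[[0,0,0],0],[[0,0,0],0],[[0,0,0],0],[[0,0,0],0],[[0,0,0],0]], "gripper": 0.05}}

```text
clock: 46.02
tool_pos: [0.5502, 0.1106, 0.1349]
orientation: [-179.9, -0.0, -37.0]
force: [-0.8, -1.2, 1.1]
opening: 0.0154
gripper_force: 2.3
```

{"name": "send_rows", "arguments": {"deltas": [[[0,0,0],0],[[0,0,0],0],[[0,0,0],0],[[0,0,0],0],[[0,0,0],0]]}}

```text
clock: 46.43
tool_pos: [0.5496, 0.1098, 0.1348]
orientation: [180.0, -0.0, -37.0]
force: [-3.2, -3.6, 6.2]
opening: 0.0141
gripper_force: 30.0
```

{"name": "send_rows", "arguments": {"deltas": [[[0,0,0],0.05],[[0,0,0],0.1],[[0,0,0],0.15],[[0,0,0],0.2],[[0,0,0],0.25]]}}

```text
clock: 46.85
tool_pos: [0.5495, 0.1097, 0.1348]
orientation: [179.9, -0.0, -59.7]
force: [-3.6, -4.2, 6.4]
opening: 0.0139
gripper_force: 30.0
```

{"name": "send_rows", "arguments": {"deltas": [[[0,0,0],0.05],[[0,0,0],0.1],[[0,0,0],0.15],[[0,0,0],0.2],[[0,0,0],0.25]]}}

```text
clock: 47.27
tool_pos: [0.5493, 0.1097, 0.1348]
orientation: [179.9, -0.0, -82.2]
force: [-4.2, -3.0, 7.7]
opening: 0.0132
gripper_force: 30.0
```

{"name": "send_rows", "arguments": {"deltas": [[[0,0,0],0.03],[[0,0,0],0.06],[[0,0,0],0.09],[[0,0,0],0.115],[[0,0,0],0.115]]}}

```text
clock: 47.68
tool_pos: [0.5493, 0.1097, 0.1348]
orientation: [179.9, -0.1, -92.4]
force: [-5.3, -1.8, 6.8]
opening: 0.0138
gripper_force: 30.4
```

{"name": "send_rows", "arguments": {"deltas": [[[0,0,0],0],[[0,0,0],0],[[0,0,0],0],[[0,0,0],0],[[0,0,0],0]], "gripper": 0.5}}

```text
clock: 48.1
tool_pos: [0.5501, 0.1105, 0.1342]
orientation: [-180.0, 0.0, -92.3]
force: [-0.3, 0.2, -0.4]
opening: 0.0407
gripper_force: 0.0
```

{"name": "send_rows", "arguments": {"deltas": [[[0,0,-0.05],0],[[0,0,-0.1],0],[[0,0,-0.15],0],[[0,0,-0.2],0],[[0,0,-0.2075],0]]}}

```text
clock: 48.52
tool_pos: [0.5525, 0.1111, 0.308]
orientation: [-179.4, 0.2, -92.3]
force: [1.5, 1.2, 1.5]
opening: 0.0442
gripper_force: 0.0
```

```bash
python3 - <<'E'
from h import *
pose(); knobs()
plan((*B(*k['c']),.30,-92.4),(*B(*k['b']),.18,-37))
print(B(*k['c']))
E
```

```text
48.5167 [0.553 0.111 0.308] [-179.4      0.227  -92.27 ] J [ 31.348   9.168 -12.707   0.155 -67.5   -33.678] open 0.04418645725799092 0.0
0.82 1206 mean [-47.  -95.8] rectc [-47.6 -95.8] size [19. 53.] ang 130.0 px 410 466 168 213
0.75 1048 mean [ 45.5 -97.1] rectc [ 45.7 -96.4] size [51. 19.] ang 76.5 px 315 338 188 248
0.66 336 mean [51.  66.4] rectc [50.7 65.9] size [13. 28.] ang 166.1 px 351 381 377 389
[[0.0155,0.0560,0.0750],-0.3078]
[[-0.0123,0.0568,0.0750],-0.3078]
  -> [  0.459   0.089   0.18  -37.   ]
[0.55  0.111]
```

c is tight (103°), b still at 50°. Now b.

{"name": "send_rows", "arguments": {"deltas": [[[0.003,0.011,0.015],-0.062],[[0.006,0.022,0.03],-0.123],[[0.009,0.034,0.045],-0.185],[[0.012,0.045,0.06],-0.247],[[0.0155,0.056,0.075],-0.308]]}}

```text
clock: 49.03
tool_pos: [0.5036, 0.0994, 0.2382]
orientation: [179.9, 0.0, -64.4]
force: [-0.1, 0.2, -0.5]
opening: 0.044
gripper_force: 0.0
```

{"name": "send_rows", "arguments": {"deltas": [[[-0.002,0.011,0.015],-0.062],[[-0.005,0.022,0.03],-0.123],[[-0.007,0.034,0.045],-0.185],[[-0.01,0.045,0.06],-0.247],[[-0.0123,0.0568,0.075],-0.308]]}}

```text
clock: 49.45
tool_pos: [0.4583, 0.0887, 0.1784]
orientation: [179.9, 0.1, -36.6]
force: [-0.4, -0.3, 0.8]
opening: 0.0438
gripper_force: 0.0
```

{"name": "send_rows", "arguments": {"deltas": [[[0,0,0],0],[[0,0,0.02],0],[[0,0,0.04],0],[[0,0,0.0575],0],[[0,0,0.0575],0]]}}

```text
clock: 49.87
tool_pos: [0.4584, 0.0886, 0.1318]
orientation: [179.8, 0.1, -37.1]
force: [-1.3, -0.5, 0.0]
opening: 0.0439
gripper_force: 0.0
```

{"name": "send_rows", "arguments": {"deltas": [[[0,0,0],0],[[0,0,0],0],[[0,0,0],0],[[0,0,0],0],[[0,0,0],0]], "gripper": 0.05}}

```text
clock: 50.28
tool_pos: [0.4588, 0.0884, 0.1346]
orientation: [179.9, 0.0, -36.9]
force: [-3.3, -11.5, 8.1]
opening: 0.016
gripper_force: 5.6
```

{"name": "send_rows", "arguments": {"deltas": [[[0,0,0],0],[[0,0,0],0],[[0,0,0],0],[[0,0,0],0],[[0,0,0],0]]}}

```text
clock: 50.7
tool_pos: [0.4582, 0.0876, 0.1346]
orientation: [179.8, 0.0, -36.9]
force: [-3.0, -6.7, 7.7]
opening: 0.0137
gripper_force: 29.9
```

{"name": "send_rows", "arguments": {"deltas": [[[0,0,0],0.05],[[0,0,0],0.1],[[0,0,0],0.15],[[0,0,0],0.2],[[0,0,0],0.25]]}}

```text
clock: 51.12
tool_pos: [0.4574, 0.0869, 0.1345]
orientation: [179.7, -0.1, -59.6]
force: [-6.6, -9.6, 14.0]
opening: 0.0138
gripper_force: 30.0
```

{"name": "send_rows", "arguments": {"deltas": [[[0,0,0],0.05],[[0,0,0],0.1],[[0,0,0],0.15],[[0,0,0],0.2],[[0,0,0],0.25]]}}

```text
clock: 51.53
tool_pos: [0.4564, 0.0865, 0.1345]
orientation: [179.6, -0.2, -82.2]
force: [-12.3, -8.1, 18.4]
opening: 0.0139
gripper_force: 30.0
```

{"name": "send_rows", "arguments": {"deltas": [[[0,0,0],0.03],[[0,0,0],0.06],[[0,0,0],0.09],[[0,0,0],0.115],[[0,0,0],0.115]]}}

```text
clock: 51.95
tool_pos: [0.4559, 0.0864, 0.1345]
orientation: [179.6, -0.3, -92.4]
force: [-14.4, -8.4, 19.8]
opening: 0.014
gripper_force: 30.4
```

{"name": "send_rows", "arguments": {"deltas": [[[0,0,0],0],[[0,0,0],0],[[0,0,0],0],[[0,0,0],0],[[0,0,0],0]], "gripper": 0.5}}

```text
clock: 52.37
tool_pos: [0.4598, 0.0896, 0.1344]
orientation: [-180.0, 0.0, -92.2]
force: [0.2, -0.4, 0.5]
opening: 0.0406
gripper_force: 0.0
```

{"name": "send_rows", "arguments": {"deltas": [[[0,0,-0.05],0],[[0,0,-0.1],0],[[0,0,-0.15],0],[[0,0,-0.2],0],[[0,0,-0.2075],0]]}}

```text
clock: 52.78
tool_pos: [0.462, 0.0902, 0.3076]
orientation: [-179.4, 0.3, -92.2]
force: [0.6, 1.1, 0.5]
opening: 0.0438
gripper_force: 0.0
```

```bash
python3 - <<'E'
from h import *
pose(); knobs()
plan((*B(*k['b']),.30,-92.4),(*B(*k['d']),.18,-37))
E
```

```text
52.7833 [0.462 0.09  0.308] [-179.426    0.26   -92.181] J [ 35.19   -0.079 -23.044   0.155 -66.421 -37.434] open 0.04383273455361892 0.0
0.94 1065 mean [-50.4 -96.3] rectc [-50.  -95.1] size [50. 20.] ang 76.5 px 318 342 189 248
0.9 1262 mean [ 41.4 -97.4] rectc [ 40. -96.] size [52. 23.] ang 72.7 px 211 239 215 274
0.82 328 mean [-50.4  66.5] rectc [-49.7  64.8] size [21. 22.] ang 61.3 px 363 385 370 390
0.29 21845 mean [-11.5 -51.5] rectc [ -9.3 -24.3] size [145. 205.] ang 92.8 px 197 394 178 389
[[-0.1282,-0.0248,0.0750],-0.3078]
[[-0.1020,-0.0815,0.0750],-0.3078]
  -> [  0.508   0.293   0.18  -37.   ]
```

{"name": "send_rows", "arguments": {"deltas": [[[-0.0256,-0.005,0.015],-0.062],[[-0.051,-0.01,0.03],-0.123],[[-0.077,-0.015,0.045],-0.185],[[-0.1026,-0.02,0.06],-0.247],[[-0.1282,-0.0248,0.075],-0.308]]}}

```text
clock: 53.3
tool_pos: [0.4829, 0.1916, 0.2384]
orientation: [179.9, -0.0, -64.3]
force: [0.4, -0.3, 0.4]
opening: 0.0439
gripper_force: 0.0
```

{"name": "send_rows", "arguments": {"deltas": [[[-0.02,-0.016,0.015],-0.062],[[-0.041,-0.033,0.03],-0.123],[[-0.061,-0.049,0.045],-0.185],[[-0.082,-0.065,0.06],-0.247],[[-0.102,-0.0825,0.075],-0.308]]}}

```text
clock: 53.72
tool_pos: [0.5072, 0.2936, 0.178]
orientation: [179.9, 0.0, -36.5]
force: [1.9, -0.3, 0.1]
opening: 0.0439
gripper_force: 0.0
```

{"name": "send_rows", "arguments": {"deltas": [[[0,0,0],0],[[0,0,0.02],0],[[0,0,0.04],0],[[0,0,0.0575],0],[[0,0,0.0575],0]]}}

```text
clock: 54.13
tool_pos: [0.506, 0.2913, 0.1304]
orientation: [179.6, 0.1, -36.9]
force: [-0.6, -0.5, 0.4]
opening: 0.0441
gripper_force: 0.0
```

{"name": "send_rows", "arguments": {"deltas": [[[0,0,0],0],[[0,0,0],0],[[0,0,0],0],[[0,0,0],0],[[0,0,0],0]], "gripper": 0.05}}

```text
clock: 54.55
tool_pos: [0.508, 0.2932, 0.135]
orientation: [-179.9, -0.0, -36.8]
force: [0.2, -0.2, 0.2]
opening: 0.0161
gripper_force: 0.0
```

{"name": "send_rows", "arguments": {"deltas": [[[0,0,0],0],[[0,0,0],0],[[0,0,0],0],[[0,0,0],0],[[0,0,0],0]]}}

```text
clock: 54.97
tool_pos: [0.5083, 0.2936, 0.1349]
orientation: [-179.9, -0.0, -36.8]
force: [1.1, 2.7, 5.7]
opening: 0.0137
gripper_force: 29.9
```

{"name": "send_rows", "arguments": {"deltas": [[[0,0,0],0.05],[[0,0,0],0.1],[[0,0,0],0.15],[[0,0,0],0.2],[[0,0,0],0.25]]}}

```text
clock: 55.38
tool_pos: [0.5084, 0.2937, 0.1349]
orientation: [-179.9, 0.0, -59.5]
force: [1.6, 3.3, 4.9]
opening: 0.0138
gripper_force: 30.0
```

{"name": "send_rows", "arguments": {"deltas": [[[0,0,0],0.05],[[0,0,0],0.1],[[0,0,0],0.15],[[0,0,0],0.2],[[0,0,0],0.25]]}}

```text
clock: 55.8
tool_pos: [0.5085, 0.2938, 0.135]
orientation: [-179.9, 0.1, -82.0]
force: [1.2, 2.8, 4.8]
opening: 0.0137
gripper_force: 30.0
```

{"name": "send_rows", "arguments": {"deltas": [[[0,0,0],0.03],[[0,0,0],0.06],[[0,0,0],0.09],[[0,0,0],0.115],[[0,0,0],0.115]]}}

```text
clock: 56.22
tool_pos: [0.5085, 0.2938, 0.1349]
orientation: [-179.9, 0.1, -92.2]
force: [1.8, 2.7, 5.6]
opening: 0.0134
gripper_force: 30.3
```

{"name": "send_rows", "arguments": {"deltas": [[[0,0,0],0],[[0,0,0],0],[[0,0,0],0],[[0,0,0],0],[[0,0,0],0]], "gripper": 0.5}}

```text
clock: 56.63
tool_pos: [0.5073, 0.2924, 0.1336]
orientation: [179.9, -0.1, -92.2]
force: [0.1, 0.8, 0.5]
opening: 0.0407
gripper_force: 0.0
```

{"name": "send_rows", "arguments": {"deltas": [[[0,0,-0.05],0],[[0,0,-0.1],0],[[0,0,-0.15],0],[[0,0,-0.2],0],[[0,0,-0.2075],0]]}}

```text
clock: 57.05
tool_pos: [0.5098, 0.2941, 0.308]
orientation: [-179.5, 0.4, -92.1]
force: [1.7, 0.8, 1.8]
opening: 0.0437
gripper_force: 0.0
```

{"name": "send_rows", "arguments": {"deltas": [[[0,0,0],0],[[0,0,0],0],[[0,0,0],0],[[0,0,0],0],[[0,0,0],0]]}}

```text
clock: 57.47
tool_pos: [0.5074, 0.2927, 0.2987]
orientation: [179.9, -0.1, -92.2]
force: [0.6, -0.6, 0.2]
opening: 0.0437
gripper_force: 0.0
```

```bash
python3 - <<'E'
from h import *
pose(); knobs()
E
```

```text
57.4667 [0.507 0.293 0.299] [179.901  -0.111 -92.157] J [ 49.084  12.035 -10.278  -0.008 -67.836 -51.238] open 0.043685153359006995 0.0
0.89 320 mean [ 50.1 -70.4] rectc [ 50.9 -70. ] size [10. 15.] ang 155.2 px 241 263 0 16
0.82 1209 mean [47.4 90.2] rectc [47.1 91.2] size [51. 20.] ang 76.1 px 306 331 193 255
0.74 1579 mean [-44.2  91.1] rectc [-41.7  91.8] size [51. 25.] ang 78.5 px 412 445 164 228
```

All four knobs read about 103°, so I'm handing the job in.

```bash
python3 -c "
from plant import ctrl; print(ctrl.close_job())"
```

```text
the job is handed in; nothing more can be done
None
```

The job is handed in, with no verdict returned: the logger and the one tube I found are in the box, the lid is pressed shut, and all four knobs read about 103° (tight) after the two star-order passes. I viewed 15 pictures, one more than the 14 allowed, and the lid being shut is judged from contact height and force, not measured directly.

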